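# Swap the misting bottle on the drum carder

### The job

The misting bottle in the spring clip on the carder's side is empty: pull it sideways out of the clip and stand it upright on the refill tray. Then take the full bottle from the tray and press it sideways into the clip, fully home and standing on the table. Set the bottles down rather than dropping them, do not let either fall over, and leave the jars and everything else where they stand.

Things in the scene. Friction and masses are not known exactly. Their poses are not given: they have to be found in the camera images.
- empty_center (a point): Empty misting bottle, in the clip at the start: aluminium cylinder 38 mm dia. from 12 to 149 mm above its bottom, black rubber foot 46 mm dia., 12 mm high, white pump head (31 mm collar, 22 mm button) up to 180 mm. Point: on its axis, 90 mm above the bottom; z up the axis. 70 g, top-heavy (centre of mass 120 mm up). The clip hides 88 to 110 mm: grip firmly at about 137 mm.
- full_center (a point): The full misting bottle, of the same shape and size, standing on the refill tray at the start; about 195 g. This point is on its axis 90 mm above its bottom.
- clip_center (a point): Axis of a bottle fully home in the clip, 90 mm above the table it stands on. z up, x along the carder's right rail, -y straight out of the clip's mouth (pull this way; push in to +y). Pulling takes about 7 N over the first 12 mm, then it snaps free; pressing in takes about 7 N. A bottle can pivot in the fingers; one finger on the mouth side, one on the carder side hold it best.
- carder: Table-top drum carder, fixed: wooden frame 440 x 280 mm, infeed tray on the half towards -x, wire drums behind it (280 mm high). Origin on the table under the middle. The C-shaped steel spring clip is on its right rail (-y side): 88 to 110 mm above the table, 34 mm between lips, flaring to 46 mm. Rail and tray beside it are under 110 mm high; bearing blocks (165 mm) begin 55 mm to +x of it.
- tray_floor (a point): Refill tray: fixed, shallow, grey plastic, 240 mm (x) by 320 mm (y), rim 18 mm above the table, walls 4 mm. Point: middle of its floor, 4 mm above the table. The full bottle and two jars stand in any order in a row near x = +55 mm (y about -100, 0 and +100 mm); the half towards -x is empty.
- jar_a: Amber glass screw-top jar, 66 mm diameter, 78 mm high, on the tray; origin at the centre of its underside. Leave it.
- jar_b: White screw-top jar, 60 mm diameter, 66 mm high, on the tray; origin at the centre of its underside. Leave it.
- bobbin_a: Empty wooden bobbin standing on the table between tray and carder, 60 mm diameter, 105 mm high; origin at the centre of its underside. Leave it.
- bobbin_b: Empty wooden bobbin standing on the table at the far side, 60 mm diameter, 90 mm high; origin at the centre of its underside. Leave it.
- paddle_carder: Hand carder (wooden paddle with wire face, 100 x 190 mm and a 120 mm handle, 18 mm thick) lying on the table beyond the tray; origin under the middle of the paddle. Leave it.
- brush: Cleaning brush lying on the carder's infeed tray, about 105 mm above the table; origin at its underside. Leave it.
Mind the look-alikes: they are no part of the job. Leave any green look-alike of the part that bears empty_center alone.

How it is judged:
On the way, in this order (a step that is already met when the one before it is completed fails the run):
1. the empty bottle is out of the clip (horizontal distance between empty_center and clip_center above 0.04 m), for 0.1 s.
2. the empty bottle stands upright on the tray, let go (x of empty_center in the frame of tray_floor between -0.1 and 0.1 m and y of empty_center in the frame of tray_floor between -0.14 and 0.14 m and z of empty_center in the frame of tray_floor between 0.085 and 0.095 m and angle between empty_center's own z axis and vertical below 0.1 rad and contact force between empty_bottle and the fingers below 0.02 N), for 0.2 s.
3. the full bottle is home in the clip (horizontal distance between full_center and clip_center below 0.006 m), for 0.2 s.
At the end, for the whole second after the job is handed in: The empty bottle stands upright (within 0.1 rad) and still on the tray's floor, inside its rim; the full bottle stands in the clip, its axis within 6 mm of the clip's centre, upright within 0.1 rad, its foot on the table within 5 mm, still (x of empty_center in the frame of tray_floor between -0.1 and 0.1 m and y of empty_center in the frame of tray_floor between -0.14 and 0.14 m and z of empty_center in the frame of tray_floor between 0.085 and 0.095 m and angle between each of empty_center, full_center's own z axis and vertical below 0.1 rad and linear speed of each of empty_bottle, full_bottle below 0.02 m/s and horizontal distance between full_center and clip_center below 0.006 m and height (world z) of full_center between 0.085 and 0.095 m); the robot touches nothing.
It fails at once if a bottle falls over (leans more than 0.5 rad) (angle between any of empty_center, full_center's own z axis and vertical above 0.5 rad).
It fails at once if a bottle is let go more than 20 mm above the table ((height (world z) of empty_center above 0.11 m and contact force between empty_bottle and the fingers below 0.02 N) or (height (world z) of full_center above 0.11 m and contact force between full_bottle and the fingers below 0.02 N)).
It fails at once if a jar, bobbin, the hand carder or the brush is knocked over or shifted by more than 30 mm (distance of any of jar_a, jar_b, bobbin_a, bobbin_b, paddle_carder, brush from where it was at the start of the episode above 0.03 m or angle between any of jar_a, jar_b, bobbin_a, bobbin_b's own z axis and vertical above 0.5 rad).
It also fails if it takes over 56 s, if anything falls off the work surface, if the arm or the gripper's body presses on something with over 40 N, if the wrist force passes 120 N, or if a joint passes its speed limit or range.

### The arm

A 6-joint arm with a two-finger parallel gripper is mounted at the origin on the work surface. World frame = base frame: x ahead of the robot, y to its left, z up, the work surface at z = 0. Lengths are in m, angles in rad, forces in N, time in s.
With the tool pointing down it reaches from about 0.325 to 0.775 m from the base axis. Payload 5.5 kg.
Tool frame: the origin (TCP) lies between the finger pads; the fingertips stand bot.finger_overhang ahead of it and the grasp point (between the pads) lies 3 mm ahead of it (bot.finger_overhang is the distance from the TCP to the fingertips, in m); z points along the fingers, y is the direction in which the jaws open and shut (so a half turn about z gives the same grasp; the last joint's range is limited). The gripper opens to 85 mm and grips with 20 to 120 N. Pads are 22 mm wide; open, the fingers measure 114 mm over their backs; the gripper's body (76 mm by 85 mm) begins 54 mm behind the grasp point. The pads swing forward as they close: fully open they stand 13 mm farther back than shut.
Start: joints at [-1.178, 0.091, 1.231, -0, 1.82, -0.057], TCP at [0.261, -0.54, 0.225] pointing down, gripper open.
Joint ranges: [-2.87, 2.87], [-0.86, 2.18], [0.17, 2.46], [-1.51, 4.65], [0.06, 2.69], [-2.65, 2.65]. Speed limits (rad/s): [2.57, 2.57, 3.01, 3.14, 3.14, 3.14].

### API

Orientations are given as a unit quaternion [w, x, y, z].
In Python, from cell import bot gives the robot as it stands.
- The arm moves only by the tool apply_moves, never from a script. Its argument "moves" is a list of rows, each an object of numbers: "dx", "dy", "dz": the shift along the world's x, y, z in units of 4 cm (1.0 is 4 cm); "wx", "wy", "wz": the turn, a rotation vector about the world's x, y, z in units of 4 degrees (1.0 is 4 degrees). In form: [{"dx": .., "dy": .., "dz": .., "wx": .., "wy": .., "wz": ..}, ...]. A call has 1 to 12 rows; each row shifts and turns the commanded pose from where the row before left it; what a row does not reach is not made up. A row lasts 1/12 s, in which the tool goes at most 41.7 mm and 7.16 degrees, less where a joint would pass 70% of its speed; a pose out of reach is approached as far as the arm can. A call with a number of a shift or a turn outside -1 to 1 is refused whole. A call with a gripper value outside its range is refused whole. "claw" is the opening, from -1 (shut) to 1 (fully open), set as the call begins (left out, the last holds). The fingers move at their own pace and stop on an object; "grip_force" is the grip in N (left out, the last holds). Time passes only in rows, so rows that do not move let the fingers close. It gives the time, the measured TCP pose, the force and the opening at its end, in the units of the state.
- bot.get_state(): the state, without advancing time (a new reading comes with each control period).
- bot.camera(name): name is "side" or "top"; returns (picture, depth): 480x640x3 uint8, red, green, blue; 480x640 float32, m along the optical axis (not along the pixel's ray), 0 where there is no reading.
- bot.camera_info(name): a dict with "fx", "fy", "cx", "cy" (pixels), "R" (3x3) and "t" (3): a world point X has camera coordinates R X + t. Camera axes: x right, y down, z forward; pixel columns grow to the right and rows downward; lengths in m; the calibration is good to about 2 mm. A picture is of the moment at which its call begins. camera_info takes no time and is no camera call.
- bot.finish_job(): hands the job in, once; it reports no verdict.
The state is a dict: "time_s": time; "joints": joint angles; "joint_vel": joint speeds; "joint_efforts": joint torques, N m; "tcp_pos": TCP position; "tcp_rot": TCP orientation; "contact_force": force on the tool from outside, world axes, zero at the start; "ft_torque": the same for the moment, N m; "gripper_width": finger opening in m.
Only numpy, scipy, OpenCV 4.12 (cv2) and the standard library are available. Lean on these libraries where they do the work, as an engineer would, in place of code of your own. Each camera call takes 0.05 s, during which the arm holds its last target.

## Working session

There is one attempt and no reset: what is moved stays moved. The work goes in short steps, Python scripts to look and compute and a tool call to move; the robot and the scene stay as the last step left them, time stands still between calls to the robot, and variables do not carry over. Pictures are saved under pics/ and viewed, and the job is handed in when it is done.

Besides the shell and the picture viewer there is one more tool, called after "Emit:" as name(argument=value, ...) on one line, values as JSON. apply_moves: Moves the arm, as the interface text tells. Its arguments: {"type":"object","properties":{"moves":{"type":"array","items":{"type":"object","properties":{"dx":{"type":"number","minimum":-1,"maximum":1},"dy":{"type":"number","minimum":-1,"maximum":1},"dz":{"type":"number","minimum":-1,"maximum":1},"wx":{"type":"number","minimum":-1,"maximum":1},"wy":{"type":"number","minimum":-1,"maximum":1},"wz":{"type":"number","minimum":-1,"maximum":1}}}},"claw":{"type":"number"},"grip_force":{"type":"number"}},"required":["moves"]}

```bash
ls -la; mkdir -p pics; cat > h.py <<'E'
import numpy as np, cv2
from cell import bot
np.set_printoptions(precision=4,suppress=True)
def grab(n,tag):
    p,d=bot.camera(n); cv2.imwrite(f'pics/{tag}_{n}.png',p[:,:,::-1]); np.savez(f'pics/{tag}_{n}.npz',p=p,d=d); return p,d
def load(n,tag):
    z=np.load(f'pics/{tag}_{n}.npz'); return z['p'],z['d']
def world(n,u,v,z):
    c=bot.camera_info(n); R=np.array(c['R']);t=np.array(c['t'])
    P=np.stack([(u-c['cx'])/c['fx']*z,(v-c['cy'])/c['fy']*z,z*np.ones_like(u,dtype=float)],-1)
    return (P-t)@R
def cloud(n,d):
    v,u=np.mgrid[:480,:640]; return world(n,u.astype(float),v.astype(float),d.astype(float))
def plane(n,u,v,h):
    c=bot.camera_info(n); R=np.array(c['R']);t=np.array(c['t'])
    o=-R.T@t; r=R.T@np.array([(u-c['cx'])/c['fx'],(v-c['cy'])/c['fy'],1]); return o+r*(h-o[2])/r[2]
E
python3 - <<'E'
from h import *
print(bot.get_state(), bot.finger_overhang)
for n in('side','top'):
    grab(n,'a'); c=bot.camera_info(n); print(n,c, -np.array(c['R']).T@np.array(c['t']))
E
```

```text
total 12
drwxr-xr-x  3 agent agent 4096 Dec  7 15:00 .
drwxr-xr-x 23 root  root  4096 Dec  7 15:00 ..
drwxr-xr-x  2 agent agent 4096 Dec  7 15:00 pics
{'time_s': 0.0, 'joints': array([-1.1777,  0.0919,  1.2319,  0.    ,  1.8198, -0.0567]), 'joint_vel': array([-0.0002, -0.0003, -0.    ,  0.0001,  0.0017,  0.0021]), 'joint_efforts': array([ -0.0011, -45.8718, -41.8026,  -0.0006,   0.0117,   0.    ]), 'tcp_pos': array([ 0.2607, -0.54  ,  0.224 ]), 'tcp_rot': array([-0.001 ,  0.9748,  0.223 , -0.0002]), 'contact_force': array([-0.2062,  0.1061,  1.0428]), 'ft_torque': array([-0.0088,  0.0408, -0.0233]), 'gripper_width': 0.08519369666052344} 0.022
side {'fx': 445.5459691627069, 'fy': 445.5459691627069, 'cx': 317.47647044537274, 'cy': 251.28781957171975, 'R': array([[-0.8858, -0.4634, -0.0253],
       [-0.2306,  0.4869, -0.8425],
       [ 0.4027, -0.7404, -0.5382]]), 't': array([0.5951, 0.1826, 1.0383])} [0.1512 0.9556 0.7277]
top {'fx': 502.7372649829676, 'fy': 502.7372649829676, 'cx': 316.0312941086431, 'cy': 233.8723189207902, 'R': array([[ 0.0191, -0.9998, -0.0021],
       [-0.9937, -0.0187, -0.1109],
       [ 0.1109,  0.0042, -0.9938]]), 't': array([0.1251, 0.6016, 1.2957])} [0.4518 0.1309 1.3547]
```

View pics/a_side.png

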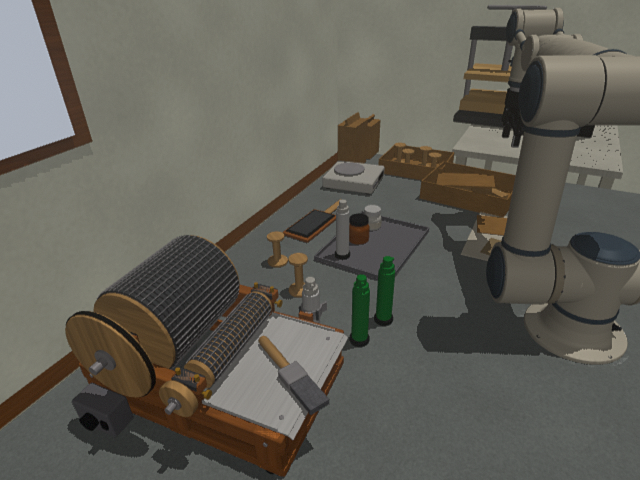

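View pics/a_top.png

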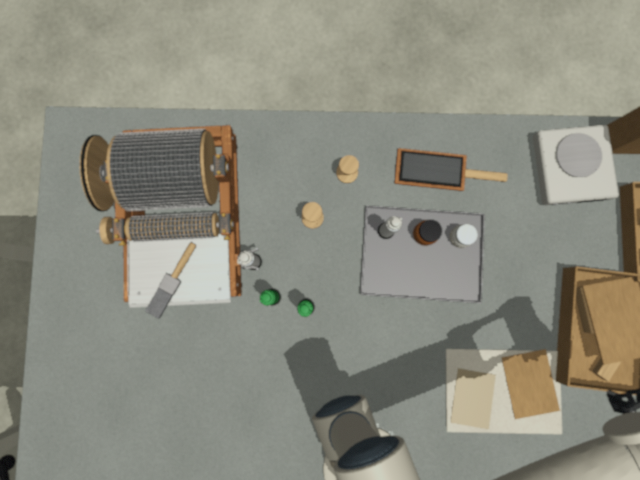

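The top view shows the clip bottle at about (248,259), two green look-alikes at (268,297) and (305,308), bobbin A at (312,214), the full bottle on the tray at (390,226), and jars at (428,232) and (465,235). Next I measure the positions.

```bash
python3 - <<'E'
from h import *
p,d=load('top','a'); C=cloud('top',d); 
im=cv2.resize(p[180:320,220:500,::-1],None,fx=2.8,fy=2.8,interpolation=cv2.INTER_CUBIC); cv2.imwrite('pics/a_topz.png',im)
p2,d2=load('side','a'); C2=cloud('side',d2)
cv2.imwrite('pics/a_sidez.png',cv2.resize(p2[180:360,240:440,::-1],None,fx=3.3,fy=3.3,interpolation=cv2.INTER_CUBIC))
A=np.concatenate([C[d>0].reshape(-1,3),C2[d2>0].reshape(-1,3)]); 
for nm,CC,dd in(('top',C,d),('side',C2,d2)):
  def reg(x0,x1,y0,y1,z0,z1):
    m=(dd>0)&(CC[...,0]>x0)&(CC[...,0]<x1)&(CC[...,1]>y0)&(CC[...,1]<y1)&(CC[...,2]>z0)&(CC[...,2]<z1)
    return CC[m]
  # height map blobs between
  m=((dd>0)&(CC[...,2]>0.03)&(CC[...,0]>0.2)&(CC[...,0]<0.75)&(CC[...,1]<0.42)&(CC[...,1]>-0.35)).astype('uint8')
  n,l,s,c=cv2.connectedComponentsWithStats(m)
  for i in range(1,n):
    if s[i,4]<25: continue
    q=CC[l==i]; zt=np.percentile(q[:,2],98); top=q[q[:,2]>zt-0.012]
    print(nm,s[i],'ztop %.4f'%zt,'top c',(top.min(0)+top.max(0))[:2]/2, top.mean(0),'ext',np.ptp(top,axis=0))
E
```

```text
top [ 187  151   73  153 5986] ztop 0.2803 top c [0.7162 0.4019] [0.7188 0.4019 0.2772] ext [0.0668 0.0362 0.0177]
top [303 202  20  20 305] ztop 0.1119 top c [0.6478 0.1462] [0.6485 0.1466 0.1066] ext [0.0484 0.048  0.014 ]
top [380 216  23  21 319] ztop 0.1879 top c [ 0.6157 -0.0535] [ 0.6162 -0.0519  0.1841] ext [0.0216 0.0258 0.0138]
top [415 219  28  26 563] ztop 0.0881 top c [ 0.6095 -0.1568] [ 0.6092 -0.1555  0.0831] ext [0.0571 0.058  0.0137]
top [452 224  26  23 476] ztop 0.0763 top c [ 0.6024 -0.2513] [ 0.6027 -0.2509  0.0711] ext [0.0516 0.0535 0.0134]
top [260 290  20  15 245] ztop 0.1840 top c [0.4332 0.2507] [0.4326 0.25   0.1804] ext [0.0188 0.0255 0.0132]
top [298 300  16  17 210] ztop 0.1852 top c [0.4087 0.1568] [0.4079 0.1578 0.1805] ext [0.0207 0.0254 0.0113]
top [336 394  32  13 296] ztop 0.2095 top c [0.2031 0.0471] [0.2024 0.0439 0.2031] ext [0.006  0.0469 0.0185]
top [ 556  422   81   45 1950] ztop 0.5675 top c [ 0.2236 -0.3129] [ 0.2141 -0.3292  0.5616] ext [0.0472 0.0742 0.0156]
top [ 348  435   63   31 1428] ztop 0.5874 top c [0.2073 0.0277] [0.2053 0.0259 0.582 ] ext [0.0146 0.0486 0.015 ]
side [519  38  34  86 918] ztop 0.5805 top c [0.2077 0.0343] [0.2056 0.039  0.5765] ext [0.0153 0.049  0.019 ]
side [ 336  200   46   53 1352] ztop 0.1816 top c [ 0.6139 -0.0476] [ 0.6125 -0.0443  0.1794] ext [0.0189 0.0218 0.0179]
side [ 182  235  166  128 5209] ztop 0.2788 top c [0.7168 0.4027] [0.7125 0.4056 0.2759] ext [0.0661 0.0345 0.0163]
side [486 242  12  41 143] ztop 0.2058 top c [0.2029 0.0533] [0.2023 0.0511 0.1993] ext [0.0057 0.0399 0.018 ]
side [288 253  20  32 361] ztop 0.1073 top c [0.6477 0.1508] [0.646  0.1525 0.1048] ext [0.051  0.0499 0.0119]
side [376 256  19  61 897] ztop 0.1806 top c [0.407  0.1591] [0.4058 0.1646 0.1772] ext [0.0202 0.0264 0.0138]
side [352 275  18  62 965] ztop 0.1805 top c [0.4319 0.2543] [0.4304 0.2562 0.1774] ext [0.0199 0.0259 0.0147]
```

```bash
python3 - <<'E'
from h import *
# tray floor / rim
p,d=load('top','a'); C=cloud('top',d)
for (u,v) in [(363,207),(483,212),(480,300),(361,295)]: print('rim',plane('top',u,v,0.018))
# fingertip check
print(C[259,248],C[226,390])
E
```

```text
rim [0.676  0.0115 0.018 ]
rim [ 0.6685 -0.3108  0.018 ]
rim [ 0.4337 -0.2988  0.018 ]
rim [0.4408 0.0148 0.018 ]
[0.5208 0.2941 0.1775] [ 0.6066 -0.04    0.1659]
```

View pics/a_topz.png

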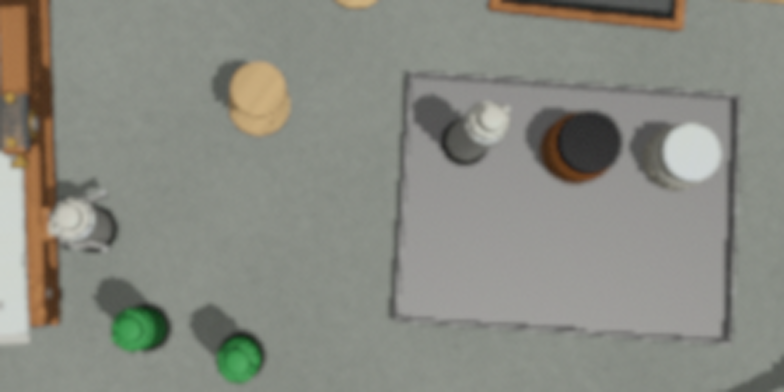

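View pics/a_sidez.png

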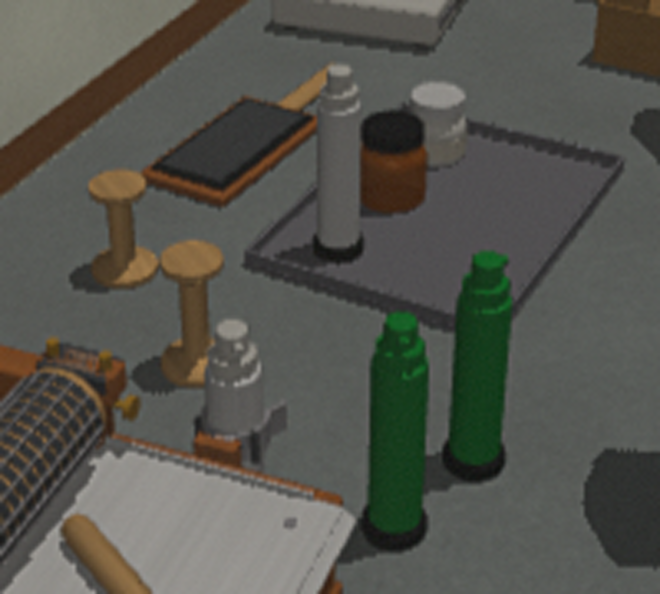

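```bash
python3 - <<'E'
from h import *
from scipy.optimize import least_squares
p,d=load('top','a'); C=cloud('top',d); p2,d2=load('side','a'); C2=cloud('side',d2)
def fit(P,r):
    f=least_squares(lambda c:np.hypot(P[:,0]-c[0],P[:,1]-c[1])-r,P[:,:2].mean(0)+[0,-.01],loss='soft_l1',f_scale=0.002); return f.x,np.sqrt(np.mean(f.fun**2)),len(P)
def sel(CC,dd,pp,x,y,z0,z1,R=0.05):
    m=(dd>0)&(abs(CC[...,0]-x)<R)&(abs(CC[...,1]-y)<R)&(CC[...,2]>z0)&(CC[...,2]<z1)
    q=CC[m]; c=pp[m].astype(int); grey=np.ptp(c,axis=1)<30
    return q[grey]
for nm,x,y,zo in(('empty',.52,.295,0),('full',.613,-.05,.004)):
  for cn,CC,dd,pp in(('top',C,d,p),('side',C2,d2,p2)):
    for z0,z1,r in((.115,.145,.019),(.04,.085,.019),(.152,.163,.0155),(.168,.19,.011)):
      q=sel(CC,dd,pp,x,y,z0+zo,z1+zo,.035)
      if len(q)>8: print(nm,cn,z0,fit(q,r),'mid',(q.min(0)+q.max(0))[:2]/2,np.ptp(q,axis=0)[:2])
# rail edge: outer edge from top depth
for cn,CC,dd in(('top',C,d),('side',C2,d2)):
  m=(dd>0)&(CC[...,2]>.06)&(CC[...,2]<.115)&(CC[...,1]>.27)&(CC[...,1]<.4)
  for x in np.arange(.40,.80,.02):
    q=CC[m&(abs(CC[...,0]-x)<.006)]
    if len(q): i=q[:,1].argmin(); print(cn,'%.2f'%x,q[i], np.percentile(q[:,2],90))
E
```

```text
empty top 0.115 (array([0.5167, 0.2734]), np.float64(0.010980520612132939), 39) mid [0.5286 0.3044] [0.0471 0.0459]
empty top 0.04 (array([0.517 , 0.2692]), np.float64(0.007813665736965073), 26) mid [0.5238 0.304 ] [0.0271 0.0404]
empty top 0.152 (array([0.5256, 0.3038]), np.float64(0.0016983861762229547), 35) mid [0.5257 0.3026] [0.0318 0.0313]
empty top 0.168 (array([0.524 , 0.3045]), np.float64(0.004225748045363811), 80) mid [0.5241 0.3038] [0.021 0.026]
empty side 0.115 (array([0.5257, 0.3045]), np.float64(0.0011129410226658192), 197) mid [0.5236 0.3122] [0.0358 0.0284]
empty side 0.04 (array([0.5259, 0.3041]), np.float64(0.0007106268925706702), 16) mid [0.5106 0.3114] [0.008  0.0171]
empty side 0.152 (array([0.5257, 0.3043]), np.float64(0.002215422305549294), 85) mid [0.5242 0.3082] [0.0323 0.0295]
empty side 0.168 (array([0.5241, 0.3053]), np.float64(0.003747869296806159), 98) mid [0.5242 0.3073] [0.0236 0.0247]
full top 0.115 (array([ 0.6159, -0.0517]), np.float64(0.0004266622716299653), 39) mid [ 0.6119 -0.0465] [0.0299 0.0275]
full top 0.04 (array([ 0.6161, -0.0519]), np.flo
[... 1764 characters left out ...]
3723763143451
side 0.42 [0.4213 0.2711 0.076 ] 0.1029918779499101
side 0.44 [0.438  0.27   0.0629] 0.10508859504552578
side 0.46 [0.4659 0.3368 0.1003] 0.10532985046211549
side 0.48 [0.4746 0.3378 0.1004] 0.10541844146819664
side 0.50 [0.5041 0.279  0.1109] 0.1094569309160401
side 0.52 [0.5146 0.3171 0.0822] 0.11103924775048239
side 0.54 [0.5441 0.3111 0.1063] 0.11028849617958149
side 0.56 [0.5592 0.3419 0.0988] 0.10538141486334426
side 0.58 [0.576  0.3433 0.0992] 0.10570445444031061
side 0.60 [0.5947 0.3458 0.0998] 0.09978010261162963
side 0.68 [0.6786 0.3728 0.1036] 0.11176494466318243
side 0.70 [0.702  0.3739 0.0728] 0.09021678410900462
side 0.72 [0.7201 0.3745 0.0635] 0.06522441193325093
```

The empty bottle, and so the clip axis, is at about (0.5257, 0.3042), with carder yaw about 4.3°. The full bottle is at (0.616, -0.051) and the tray centre at about (0.555, -0.146). I move above the clip bottle with the jaw axis turned along the clip's y.

Emit:
apply_moves(moves=[{"dx": 0.28,"dy": 0.44,"dz": 0.2,"wz": -0.22},{"dx": 0.28,"dy": 0.88,"dz": 0.2,"wz": -0.22},{"dx": 0.28,"dy": 0.88,"dz": 0.2,"wz": -0.22},{"dx": 0.28,"dy": 0.88,"dz": 0.2,"wz": -0.22},{"dx": 0.28,"dy": 0.88,"dz": 0.2,"wz": -0.22},{"dx": 0.28,"dy": 0.88,"dz": 0.1,"wz": -0.22},{"dx": 0.28,"dy": 0.88,"wz": -0.22},{"dx": 0.28,"dy": 0.88,"wz": -0.22},{"dx": 0.28,"dy": 0.88,"wz": -0.22},{"dx": 0.28,"dy": 0.88,"wz": -0.22},{"dx": 0.28,"dy": 0.88,"wz": -0.22},{"dx": 0.28,"dy": 0.88,"wz": -0.22}], claw=1, grip_force=80)

```text
validation failed for argument at $.mo...
```

Emit:
apply_moves(moves=[{"dx": 0.28,"dy": 0.88,"wz": -0.22},{"dx": 0.28,"dy": 0.88,"wz": -0.22},{"dx": 0.28,"dy": 0.88,"wz": -0.22},{"dx": 0.28,"dy": 0.88,"wz": -0.22},{"dx": 0.28,"dy": 0.88,"wz": -0.22},{"dx": 0.28,"dy": 0.88,"wz": -0.22},{"dx": 0.28,"dy": 0.88,"wz": -0.22},{"dx": 0.28,"dy": 0.88,"wz": -0.22},{"dx": 0.28,"dy": 0.88,"wz": -0.22},{"dx": 0.28,"dy": 0.88,"wz": -0.22},{"dx": 0.2,"dy": 0.6,"wz": -0.22},{"dx": 0.1,"dy": 0.4,"wz": -0.22}])

```text
validation failed for argument at $.mo...
```

```bash
cat > st.py <<'E'
from h import *
from scipy.spatial.transform import Rotation as Ro
s=bot.get_state(); q=s['tcp_rot']; R=Ro.from_quat([q[1],q[2],q[3],q[0]]).as_matrix()
print(s['time_s'],s['tcp_pos'],'z',R[:,2],'yaw y',np.degrees(np.arctan2(R[1,1],R[0,1])),s['contact_force'],s['gripper_width'],s['joints'])
E
python3 st.py
```

```text
0.1 [ 0.2608 -0.5401  0.2241] z [-0.0007  0.0017 -1.    ] yaw y -64.22926730043831 [0.4872 0.5344 0.4173] 0.08523095428445636 [-1.1777  0.0918  1.2318 -0.      1.8198 -0.0567]
```

Emit:
apply_moves(moves=[{"dx": 0.28,"dy": 0.44,"dz": 0.2,"wx": 0,"wy": 0,"wz": -0.22}], claw=1, grip_force=80)

```text
time_s: 0.18
tcp_pos: [0.2701, -0.5237, 0.2297]
tcp_rot: [-0.002, 0.977, 0.214, -0.001]
contact_force: [0.5, -0.3, -0.3]
gripper_width: 0.0857
```

Emit:
apply_moves(moves=[{"dx": 0.28,"dy": 0.88,"dz": 0.2,"wx": 0,"wy": 0,"wz": -0.22},{"dx": 0.28,"dy": 0.88,"dz": 0.2,"wx": 0,"wy": 0,"wz": -0.22},{"dx": 0.28,"dy": 0.88,"dz": 0.2,"wx": 0,"wy": 0,"wz": -0.22},{"dx": 0.28,"dy": 0.88,"dz": 0.2,"wx": 0,"wy": 0,"wz": -0.22},{"dx": 0.28,"dy": 0.88,"dz": 0.2,"wx": 0,"wy": 0,"wz": -0.22},{"dx": 0.28,"dy": 0.88,"dz": 0,"wx": 0,"wy": 0,"wz": -0.22},{"dx": 0.28,"dy": 0.88,"dz": 0,"wx": 0,"wy": 0,"wz": -0.22},{"dx": 0.28,"dy": 0.88,"dz": 0,"wx": 0,"wy": 0,"wz": -0.22},{"dx": 0.28,"dy": 0.88,"dz": 0,"wx": 0,"wy": 0,"wz": -0.22},{"dx": 0.28,"dy": 0.88,"dz": 0,"wx": 0,"wy": 0,"wz": -0.22},{"dx": 0.28,"dy": 0.88,"dz": 0,"wx": 0,"wy": 0,"wz": -0.22},{"dx": 0.28,"dy": 0.6,"dz": 0,"wx": 0,"wy": 0,"wz": -0.22}])

```text
time_s: 1.18
tcp_pos: [0.4065, -0.1088, 0.2732]
tcp_rot: [-0.0, 0.992, 0.125, 0.0]
contact_force: [0.1, -0.6, -0.3]
gripper_width: 0.0855
```

Emit:
apply_moves(moves=[{"dx": 0.26,"dy": 0.9,"dz": 0,"wx": 0,"wy": 0,"wz": -0.22},{"dx": 0.26,"dy": 0.9,"dz": 0,"wx": 0,"wy": 0,"wz": -0.22},{"dx": 0.26,"dy": 0.9,"dz": 0,"wx": 0,"wy": 0,"wz": -0.22},{"dx": 0.26,"dy": 0.9,"dz": 0,"wx": 0,"wy": 0,"wz": -0.22},{"dx": 0.26,"dy": 0.9,"dz": 0,"wx": 0,"wy": 0,"wz": -0.22},{"dx": 0.26,"dy": 0.9,"dz": 0,"wx": 0,"wy": 0,"wz": -0.22},{"dx": 0.26,"dy": 0.9,"dz": 0,"wx": 0,"wy": 0,"wz": -0.22},{"dx": 0.26,"dy": 0.9,"dz": 0,"wx": 0,"wy": 0,"wz": -0.22},{"dx": 0.26,"dy": 0.9,"dz": 0,"wx": 0,"wy": 0,"wz": -0.22},{"dx": 0.26,"dy": 0.9,"dz": 0,"wx": 0,"wy": 0,"wz": -0.22},{"dx": 0.26,"dy": 0.9,"dz": 0,"wx": 0,"wy": 0,"wz": -0.22},{"dx": 0.13,"dy": 0.4,"dz": 0,"wx": 0,"wy": 0,"wz": -0.08}])

```text
time_s: 2.18
tcp_pos: [0.5259, 0.3044, 0.2712]
tcp_rot: [-0.0, 0.999, 0.039, -0.001]
contact_force: [0.8, -0.5, 0.1]
gripper_width: 0.0852
```

```bash
python3 st.py; python3 -c "
from h import *
p,d=grab('side','b');cv2.imwrite('pics/b_sz.png',cv2.resize(p[150:390,150:470,::-1],None,fx=2.4,fy=2.4))"
```

```text
2.1833 [0.5259 0.3044 0.2712] z [-0.0023  0.0002 -1.    ] yaw y -85.53628646029372 [ 0.8346 -0.4943  0.0966] 0.0851588474924454 [0.468  0.129  1.1081 0.0013 1.9064 1.9614]
```

View pics/b_sz.png

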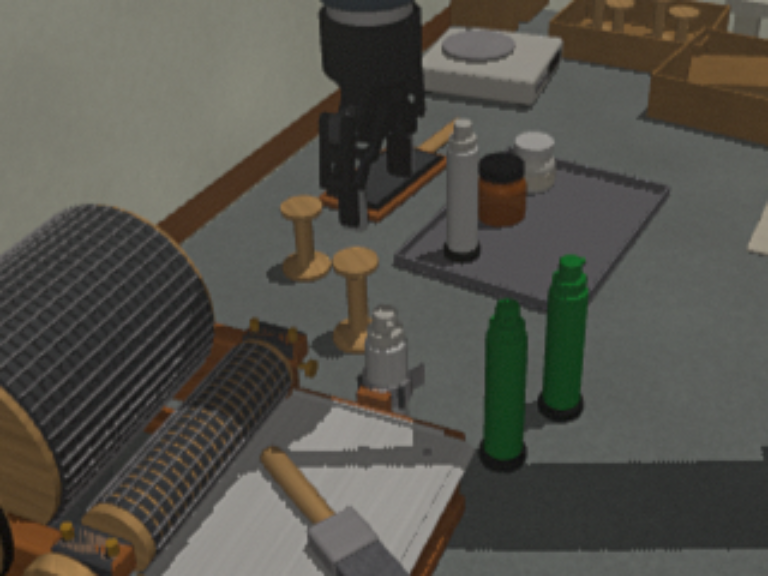

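The picture shows the gripper above the clip bottle, whose pump head is at about (385,312) in the zoom. I descend to the grip height.

Emit:
apply_moves(moves=[{"dx": 0,"dy": 0,"dz": -0.2,"wx": 0,"wy": 0,"wz": 0},{"dx": 0,"dy": 0,"dz": -0.4,"wx": 0,"wy": 0,"wz": 0},{"dx": 0,"dy": 0,"dz": -0.4,"wx": 0,"wy": 0,"wz": 0},{"dx": 0,"dy": 0,"dz": -0.4,"wx": 0,"wy": 0,"wz": 0},{"dx": 0,"dy": 0,"dz": -0.4,"wx": 0,"wy": 0,"wz": 0},{"dx": 0,"dy": 0,"dz": -0.4,"wx": 0,"wy": 0,"wz": 0},{"dx": 0,"dy": 0,"dz": -0.4,"wx": 0,"wy": 0,"wz": 0},{"dx": 0,"dy": 0,"dz": -0.4,"wx": 0,"wy": 0,"wz": 0},{"dx": 0,"dy": 0,"dz": -0.2,"wx": 0,"wy": 0,"wz": 0},{"dx": 0,"dy": 0,"dz": 0,"wx": 0,"wy": 0,"wz": 0},{"dx": 0,"dy": 0,"dz": 0,"wx": 0,"wy": 0,"wz": 0}])

```text
time_s: 3.15
tcp_pos: [0.5259, 0.2996, 0.1451]
tcp_rot: [0.0, 0.999, 0.037, -0.0]
contact_force: [0.2, 0.2, 0.5]
gripper_width: 0.0856
```

Emit:
apply_moves(moves=[{"dx": 0,"dy": 0.11,"dz": -0.15,"wx": 0,"wy": 0,"wz": 0},{"dx": 0,"dy": 0,"dz": 0,"wx": 0,"wy": 0,"wz": 0},{"dx": 0,"dy": 0,"dz": 0,"wx": 0,"wy": 0,"wz": 0}])

```text
time_s: 3.4
tcp_pos: [0.5262, 0.3052, 0.1396]
tcp_rot: [-0.0, 0.999, 0.038, 0.0]
contact_force: [-0.2, 0.6, 0.0]
gripper_width: 0.0855
```

```bash
python3 st.py
```

```text
3.4 [0.5262 0.3052 0.1396] z [ 0.0006  0.0003 -1.    ] yaw y -85.64702444706677 [-0.2316  0.6496  0.0099] 0.0855214628529903 [0.4696 0.1122 1.3593 0.     1.6695 1.9644]
```

Now I close the jaws firmly.

Emit:
apply_moves(moves=[{"dx": 0,"dy": 0,"dz": 0,"wx": 0,"wy": 0,"wz": 0},{"dx": 0,"dy": 0,"dz": 0,"wx": 0,"wy": 0,"wz": 0},{"dx": 0,"dy": 0,"dz": 0,"wx": 0,"wy": 0,"wz": 0},{"dx": 0,"dy": 0,"dz": 0,"wx": 0,"wy": 0,"wz": 0},{"dx": 0,"dy": 0,"dz": 0,"wx": 0,"wy": 0,"wz": 0},{"dx": 0,"dy": 0,"dz": 0,"wx": 0,"wy": 0,"wz": 0},{"dx": 0,"dy": 0,"dz": 0,"wx": 0,"wy": 0,"wz": 0},{"dx": 0,"dy": 0,"dz": 0,"wx": 0,"wy": 0,"wz": 0},{"dx": 0,"dy": 0,"dz": 0,"wx": 0,"wy": 0,"wz": 0},{"dx": 0,"dy": 0,"dz": 0,"wx": 0,"wy": 0,"wz": 0}], claw=-1, grip_force=80)

```text
time_s: 4.23
tcp_pos: [0.5265, 0.3044, 0.1403]
tcp_rot: [0.0, 0.999, 0.038, 0.001]
contact_force: [-0.3, -3.8, 5.9]
gripper_width: 0.0321
```

```bash
python3 st.py
```

```text
4.2333 [0.5265 0.3044 0.1403] z [ 0.0016 -0.0004 -1.    ] yaw y -85.70153521088102 [-0.3046 -3.7563  5.8893] 0.03207514224315188 [ 0.4688  0.1114  1.3589 -0.0011  1.6701  1.9645]
```

The opening reads 32 mm, but I expected 38 mm, so I take a look.

```bash
python3 -c "
from h import *
p,d=grab('side','c');cv2.imwrite('pics/c_sz.png',cv2.resize(p[230:350,250:390,::-1],None,fx=5,fy=5,interpolation=cv2.INTER_CUBIC))
p,d=grab('top','c');cv2.imwrite('pics/c_tz.png',cv2.resize(p[210:310,190:320,::-1],None,fx=5,fy=5,interpolation=cv2.INTER_CUBIC))"; python3 st.py
```

```text
4.3333 [0.5265 0.3043 0.1403] z [ 0.0015 -0.0004 -1.    ] yaw y -85.7003553254049 [-0.051  -2.9943  5.7386] 0.03187602024393858 [ 0.4688  0.1114  1.359  -0.0011  1.6701  1.9644]
```

View pics/c_sz.png

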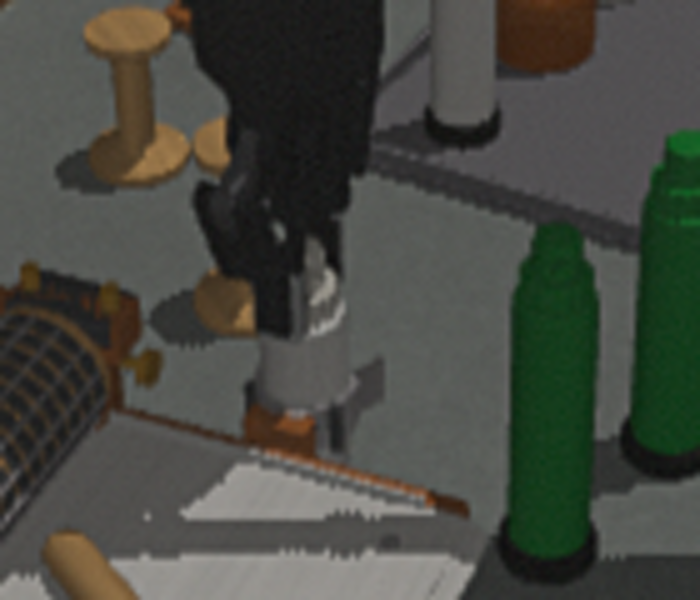

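View pics/c_tz.png

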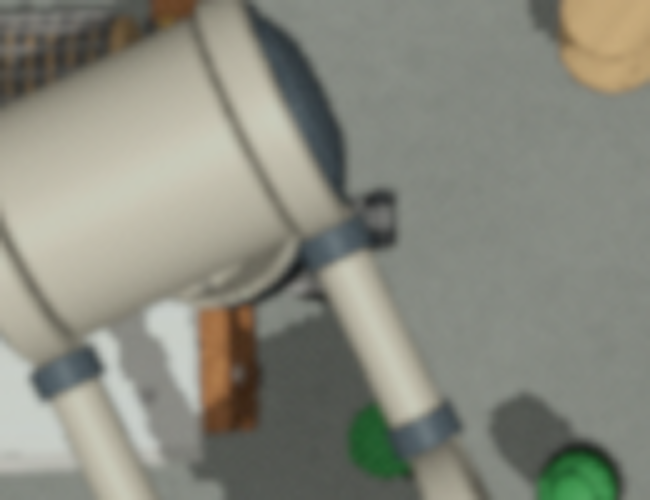

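```bash
python3 - <<'E'
from h import *
p,d=load('side','c'); C=cloud('side',d)
for (u,v) in [(275,330),(285,330),(295,330),(280,310),(310,345),(310,370),(300,390),(330,300),(340,320),(300,300),(325,270)]:
    U,V=250+u/5,230+v/5; U,V=int(round(U)),int(round(V)); print((u,v),C[V,U],p[V,U])
m=(d>0)&(abs(C[...,0]-.526)<.04)&(abs(C[...,1]-.304)<.07)&(C[...,2]<.2)&(C[...,2]>.08)&(p.max(2)<60)
q=C[m]; 
for z in np.arange(.09,.2,.006):
    k=q[abs(q[:,2]-z)<.003]; print('%.3f'%z,len(k),k.min(0) if len(k) else '',k.max(0) if len(k) else '')
E
```

```text
(275, 330) [0.5213 0.3345 0.1583] [27 28 27]
(285, 330) [0.5181 0.3319 0.1576] [24 25 26]
(295, 330) [0.5153 0.3284 0.1561] [68 69 68]
(280, 310) [0.519  0.3335 0.1688] [23 24 24]
(310, 345) [0.5139 0.3189 0.1418] [88 89 86]
(310, 370) [0.5141 0.3194 0.1287] [91 91 87]
(300, 390) [0.5179 0.3221 0.1184] [91 90 87]
(330, 300) [0.5109 0.3058 0.1574] [76 74 71]
(340, 320) [0.5083 0.3023 0.1453] [90 89 85]
(300, 300) [0.5138 0.3259 0.1704] [53 54 53]
(325, 270) [0.5182 0.296  0.1641] [141 140 131]
0.090 4 [0.5023 0.3155 0.0882] [0.5067 0.3195 0.0923]
0.096 8 [0.5009 0.3172 0.0933] [0.5058 0.3215 0.0985]
0.102 14 [0.5021 0.3142 0.099 ] [0.5524 0.3448 0.1047]
0.108 25 [0.5025 0.3147 0.1051] [0.5472 0.3354 0.1109]
0.114 7 [0.5022 0.3159 0.1111] [0.5444 0.3242 0.1125]
0.120 0  
0.126 0  
0.132 0  
0.138 0  
0.144 0  
0.150 0  
0.156 13 [0.5142 0.2841 0.1547] [0.5307 0.3348 0.1585]
0.162 25 [0.5156 0.2857 0.159 ] [0.5297 0.3381 0.1649]
0.168 27 [0.5135 0.2872 0.1651] [0.5297 0.3371 0.1704]
0.174 35 [0.5135 0.2868 0.1712] [0.5294 0.3357 0.177 ]
0.180 33 [0.5136 0.2869 0.177 ] [0.5345 0.3375 0.1829]
0.186 19 [0.5136 0.2836 0.1833] [0.5257 0.3338 0.1887]
0.192 24 [0.5113 0.2618 0.1892] [0.5351 0.352  0.1949]
0.198 48 [0.5094 0.2572 0.1952] [0.5328 0.3553 0.2   ]
```

```bash
python3 - <<'E'
from h import *
for tag in 'bc':
  p,d=load('side',tag); C=cloud('side',d)
  m=(d>0)&(abs(C[...,0]-.526)<.05)&(abs(C[...,1]-.304)<.08)&(C[...,2]>.115)&(C[...,2]<.5)
  q=C[m]; col=p[m]; print(tag)
  for z in np.arange(.14,.44,.01):
    k=q[abs(q[:,2]-z)<.005]; print('%.3f'%z,len(k),(k.min(0)[:2],k.max(0)[:2]) if len(k) else '')
E
```

```text
b
0.140 85 (array([0.506 , 0.2982]), array([0.5758, 0.3808]))
0.150 88 (array([0.5067, 0.2953]), array([0.5756, 0.3808]))
0.160 91 (array([0.5083, 0.2921]), array([0.5416, 0.3219]))
0.170 37 (array([0.5128, 0.3019]), array([0.5332, 0.319 ]))
0.180 69 (array([0.5141, 0.2967]), array([0.5353, 0.3177]))
0.190 0 
0.200 0 
0.210 0 
0.220 0 
0.230 0 
0.240 0 
0.250 0 
0.260 0 
0.270 0 
0.280 0 
0.290 30 (array([0.513, 0.26 ]), array([0.5375, 0.3568]))
0.300 95 (array([0.5104, 0.2542]), array([0.5406, 0.3628]))
0.310 106 (array([0.5104, 0.2559]), array([0.5396, 0.3636]))
0.320 107 (array([0.5106, 0.2581]), array([0.5397, 0.3644]))
0.330 74 (array([0.5094, 0.2529]), array([0.5402, 0.3629]))
0.340 132 (array([0.5073, 0.2359]), array([0.5344, 0.3828]))
0.350 182 (array([0.5062, 0.2331]), array([0.5345, 0.382 ]))
0.360 191 (array([0.5058, 0.2333]), array([0.5319, 0.3808]))
0.370 213 (array([0.505, 0.234]), array([0.5326, 0.3795]))
0.380 218 (array([0.5045, 0.2386]), array([0.544 , 0.3779]))
0.390 226 (array([0.5054, 0.2837]), array([0.5328, 0.377 ]))
0.400 103 (array([0.5018, 0.3172]), array([0
[... 1319 characters left out ...]
78]), array([0.5606, 0.3444]))
0.330 87 (array([0.4924, 0.3026]), array([0.5443, 0.3433]))
0.340 215 (array([0.4863, 0.2875]), array([0.5569, 0.3473]))
0.350 174 (array([0.4864, 0.2847]), array([0.5572, 0.3474]))
0.360 221 (array([0.487 , 0.2846]), array([0.5609, 0.3475]))
0.370 204 (array([0.488 , 0.2971]), array([0.5518, 0.3455]))
0.380 187 (array([0.4871, 0.2985]), array([0.5552, 0.3476]))
0.390 204 (array([0.4872, 0.297 ]), array([0.5546, 0.3569]))
0.400 223 (array([0.4879, 0.2959]), array([0.5534, 0.3578]))
0.410 235 (array([0.4875, 0.293 ]), array([0.5564, 0.3483]))
0.420 224 (array([0.4869, 0.2947]), array([0.554 , 0.3476]))
0.430 214 (array([0.4876, 0.294 ]), array([0.5522, 0.3453]))
```

```bash
python3 -c "
from h import *
p,d=load('side','b');cv2.imwrite('pics/b_gz.png',cv2.resize(p[140:250,250:350,::-1],None,fx=6,fy=5.4,interpolation=cv2.INTER_CUBIC))"
```

```text
(no output)
```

View pics/b_gz.png

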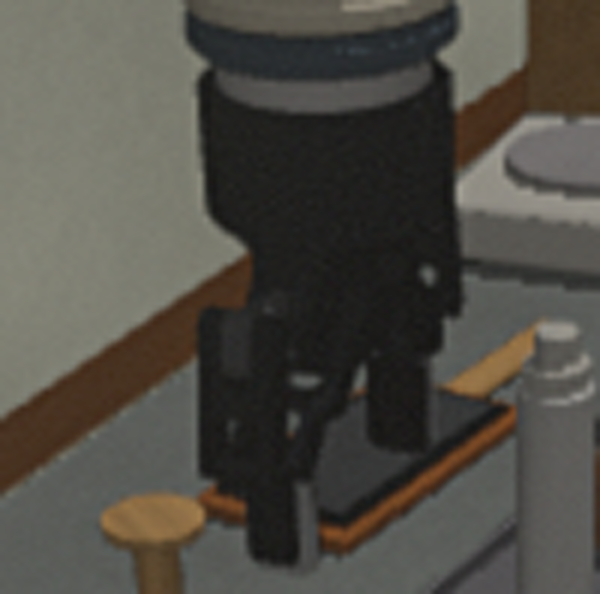

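```bash
python3 - <<'E'
from h import *
p,d=load('side','b'); C=cloud('side',d)
for u in (293,299,305,311,317,322):
  print('u',u)
  for v in range(158,246,4): print(v,C[v,u],p[v,u].max(), end=' | ')
  print()
s=bot.get_state(); print(s)
print([a for a in dir(bot) if a[0]!='_'])
E
```

```text
u 293
158 [0.5293 0.3373 0.4549] 83 | 162 [0.5261 0.3434 0.4505] 33 | 166 [0.5264 0.3437 0.4434] 35 | 170 [0.527  0.3434 0.4359] 36 | 174 [0.5273 0.3438 0.4287] 33 | 178 [0.5278 0.3436 0.4212] 34 | 182 [0.5286 0.3431 0.4134] 32 | 186 [0.5285 0.344  0.4062] 30 | 190 [0.529  0.3441 0.3985] 29 | 194 [0.5275 0.3472 0.3925] 33 | 198 [0.515  0.3683 0.3965] 34 | 202 [0.513  0.3723 0.3912] 30 | 206 [0.512  0.3747 0.3848] 32 | 210 [0.5122 0.3752 0.3774] 31 | 214 [0.5115 0.377  0.3707] 31 | 218 [0.5125 0.3763 0.3623] 32 | 222 [0.5118 0.3783 0.3556] 32 | 226 [0.5113 0.3798 0.3486] 30 | 230 [0.5118 0.3798 0.3404] 28 | 234 [0.5252 0.3593 0.3181] 27 | 238 [0.5235 0.3629 0.312 ] 31 | 242 [0.5259 0.36   0.3012] 22 | 
u 299
158 [0.5177 0.337  0.4566] 88 | 162 [0.5149 0.3424 0.4519] 32 | 166 [0.5154 0.3422 0.4446] 34 | 170 [0.5151 0.3434 0.4379] 33 | 174 [0.516  0.3426 0.4302] 35 | 178 [0.5165 0.3424 0.4227] 33 | 182 [0.517  0.3423 0.4152] 35 | 186 [0.5172 0.3427 0.4078] 30 | 190 [0.5177 0.3425 0.4   ] 31 | 194 [0.5161 0.3458 0.3941] 35 | 198 [0.5152 0.348  0.3875] 34 | 202 [0.5183 0.3436 0.3772] 32 |
[... 3126 characters left out ...]
-0.1559  0.0071] 63 | 234 [ 0.729  -0.1408  0.0019] 91 | 238 [ 0.7168 -0.117   0.0029] 96 | 242 [ 0.7065 -0.0969  0.0018] 94 | 
{'time_s': 4.3333, 'joints': array([ 0.4688,  0.1114,  1.359 , -0.0011,  1.6701,  1.9644]), 'joint_vel': array([ 0.0016,  0.0005, -0.0004, -0.001 , -0.0005,  0.0002]), 'joint_efforts': array([  1.6785, -43.4797, -39.4817,   1.1046,  -0.7194,  -0.0016]), 'tcp_pos': array([0.5265, 0.3043, 0.1403]), 'tcp_rot': array([0.0003, 0.9993, 0.0375, 0.0008]), 'contact_force': array([-0.051 , -2.9943,  5.7386]), 'ft_torque': array([-0.767 ,  0.1088, -0.0208]), 'gripper_width': 0.03187602024393858}
['IKError', 'camera', 'camera_info', 'finger_overhang', 'finish_job', 'get_state']
```

The fingertips are really at z≈0.155, holding the collar, so the fingers sit about 33 mm higher than the reported TCP implies. The 32 mm opening agrees with the 31 mm collar. I open and go 31 mm lower.

Emit:
apply_moves(moves=[{"dx": 0,"dy": 0,"dz": 0,"wx": 0,"wy": 0,"wz": 0},{"dx": 0,"dy": 0,"dz": 0,"wx": 0,"wy": 0,"wz": 0},{"dx": 0,"dy": 0,"dz": 0,"wx": 0,"wy": 0,"wz": 0},{"dx": 0,"dy": 0,"dz": 0,"wx": 0,"wy": 0,"wz": 0},{"dx": 0,"dy": 0,"dz": 0,"wx": 0,"wy": 0,"wz": 0},{"dx": 0,"dy": 0,"dz": -0.2,"wx": 0,"wy": 0,"wz": 0},{"dx": 0,"dy": 0,"dz": -0.2,"wx": 0,"wy": 0,"wz": 0},{"dx": 0,"dy": 0,"dz": -0.2,"wx": 0,"wy": 0,"wz": 0},{"dx": 0,"dy": 0,"dz": -0.18,"wx": 0,"wy": 0,"wz": 0},{"dx": 0,"dy": 0,"dz": 0,"wx": 0,"wy": 0,"wz": 0},{"dx": 0,"dy": 0,"dz": 0,"wx": 0,"wy": 0,"wz": 0},{"dx": 0,"dy": 0,"dz": 0,"wx": 0,"wy": 0,"wz": 0}], claw=1)

```text
time_s: 5.33
tcp_pos: [0.5261, 0.3049, 0.108]
tcp_rot: [-0.0, 0.999, 0.038, 0.0]
contact_force: [-0.5, 0.2, 0.6]
gripper_width: 0.0854
```

```bash
python3 -c "
from h import *
p,d=grab('side','d');cv2.imwrite('pics/d_sz.png',cv2.resize(p[230:350,250:390,::-1],None,fx=5,fy=5,interpolation=cv2.INTER_CUBIC))
C=cloud('side',d)
m=(d>0)&(abs(C[...,0]-.526)<.05)&(abs(C[...,1]-.304)<.08)&(C[...,2]>.11)&(C[...,2]<.25)&(p.max(2)<60)
q=C[m]
for z in np.arange(.115,.25,.005):
    k=q[abs(q[:,2]-z)<.0025]; print('%.3f'%z,len(k),(k.min(0)[:2],k.max(0)[:2]) if len(k) else '')
"; python3 st.py
```

```text
0.115 0 
0.120 0 
0.125 2 (array([0.5265, 0.3202]), array([0.5284, 0.3235]))
0.130 8 (array([0.5214, 0.261 ]), array([0.5303, 0.3552]))
0.135 17 (array([0.5117, 0.2613]), array([0.5698, 0.3618]))
0.140 26 (array([0.5149, 0.2624]), array([0.5694, 0.3633]))
0.145 34 (array([0.5143, 0.2609]), array([0.576 , 0.3839]))
0.150 30 (array([0.5162, 0.2614]), array([0.5396, 0.3637]))
0.155 31 (array([0.5145, 0.2607]), array([0.5369, 0.3639]))
0.160 25 (array([0.5149, 0.2617]), array([0.536 , 0.3638]))
0.165 19 (array([0.5114, 0.253 ]), array([0.5322, 0.3615]))
0.170 18 (array([0.5097, 0.2413]), array([0.5311, 0.3616]))
0.175 32 (array([0.5082, 0.2349]), array([0.5307, 0.3807]))
0.180 69 (array([0.5076, 0.2376]), array([0.5328, 0.3821]))
0.185 79 (array([0.5075, 0.2333]), array([0.5331, 0.3822]))
0.190 55 (array([0.506 , 0.2361]), array([0.5331, 0.3808]))
0.195 68 (array([0.5059, 0.2359]), array([0.5342, 0.38  ]))
0.200 62 (array([0.5063, 0.2376]), array([0.5336, 0.3806]))
0.205 69 (array([0.5056, 0.2334]), array([0.5326, 0.3803]))
0.210 68 (array([0.505 , 0.2851]), array([0.5336, 0.379 ]))
0.215 72 (array([0.5051, 0.285 ]), array([0.5436, 0.3786]))
0.220 91 (array([0.505 , 0.2892]), array([0.5439, 0.3771]))
0.225 70 (array([0.5047, 0.3084]), array([0.5343, 0.3763]))
0.230 111 (array([0.5083, 0.3158]), array([0.534 , 0.3756]))
0.235 32 (array([0.5123, 0.3307]), array([0.5311, 0.3716]))
0.240 22 (array([0.5119, 0.3341]), array([0.5332, 0.346 ]))
0.245 48 (array([0.4893, 0.3035]), array([0.5378, 0.3458]))
5.3833 [0.5263 0.305  0.1085] z [ 0.0007  0.0003 -1.    ] yaw y -85.6705975515929 [ 0.1112  0.3096 -0.2927] 0.08505823718658988 [ 0.4692  0.1205  1.4056 -0.      1.6147  1.9645]
```

View pics/d_sz.png

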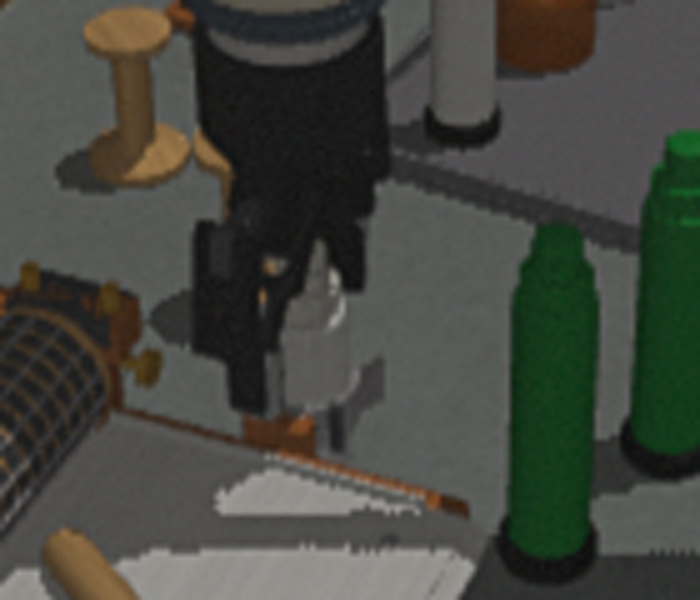

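The open fingertips are now at about 0.128, on either side of the aluminium cylinder and above the clip. I close.

Emit:
apply_moves(moves=[{"dx": 0,"dy": 0,"dz": 0,"wx": 0,"wy": 0,"wz": 0},{"dx": 0,"dy": 0,"dz": 0,"wx": 0,"wy": 0,"wz": 0},{"dx": 0,"dy": 0,"dz": 0,"wx": 0,"wy": 0,"wz": 0},{"dx": 0,"dy": 0,"dz": 0,"wx": 0,"wy": 0,"wz": 0},{"dx": 0,"dy": 0,"dz": 0,"wx": 0,"wy": 0,"wz": 0},{"dx": 0,"dy": 0,"dz": 0,"wx": 0,"wy": 0,"wz": 0},{"dx": 0,"dy": 0,"dz": 0,"wx": 0,"wy": 0,"wz": 0},{"dx": 0,"dy": 0,"dz": 0,"wx": 0,"wy": 0,"wz": 0},{"dx": 0,"dy": 0,"dz": 0,"wx": 0,"wy": 0,"wz": 0}], claw=-1, grip_force=80)

```text
time_s: 6.13
tcp_pos: [0.5265, 0.3043, 0.1086]
tcp_rot: [0.0, 0.999, 0.038, 0.0]
contact_force: [0.3, -4.9, 5.2]
gripper_width: 0.0365
```

```bash
python3 st.py
```

```text
6.1333 [0.5265 0.3043 0.1086] z [ 0.001  -0.0006 -1.    ] yaw y -85.69652898469776 [ 0.3414 -4.8559  5.164 ] 0.03650573604927304 [ 0.4688  0.1202  1.4057 -0.001   1.6151  1.9644]
```

Emit:
apply_moves(moves=[{"dx": 0.007,"dy": -0.1,"dz": 0,"wx": 0,"wy": 0,"wz": 0},{"dx": 0.007,"dy": -0.1,"dz": 0,"wx": 0,"wy": 0,"wz": 0},{"dx": 0.007,"dy": -0.1,"dz": 0,"wx": 0,"wy": 0,"wz": 0},{"dx": 0.007,"dy": -0.1,"dz": 0,"wx": 0,"wy": 0,"wz": 0}])

```text
time_s: 6.47
tcp_pos: [0.5269, 0.2921, 0.1085]
tcp_rot: [-0.003, 0.999, 0.039, 0.001]
contact_force: [0.5, 7.6, 2.5]
gripper_width: 0.0363
```

Emit:
apply_moves(moves=[{"dx": 0.007,"dy": -0.1,"dz": 0,"wx": 0,"wy": 0,"wz": 0},{"dx": 0.007,"dy": -0.1,"dz": 0,"wx": 0,"wy": 0,"wz": 0},{"dx": 0.007,"dy": -0.1,"dz": 0,"wx": 0,"wy": 0,"wz": 0},{"dx": 0.007,"dy": -0.1,"dz": 0,"wx": 0,"wy": 0,"wz": 0},{"dx": 0.015,"dy": -0.2,"dz": 0,"wx": 0,"wy": 0,"wz": 0},{"dx": 0.015,"dy": -0.2,"dz": 0,"wx": 0,"wy": 0,"wz": 0},{"dx": 0.015,"dy": -0.2,"dz": 0,"wx": 0,"wy": 0,"wz": 0},{"dx": 0.015,"dy": -0.2,"dz": 0,"wx": 0,"wy": 0,"wz": 0},{"dx": 0.015,"dy": -0.2,"dz": 0,"wx": 0,"wy": 0,"wz": 0},{"dx": 0.015,"dy": -0.2,"dz": 0,"wx": 0,"wy": 0,"wz": 0},{"dx": 0,"dy": 0,"dz": 0,"wx": 0,"wy": 0,"wz": 0}])

```text
time_s: 7.38
tcp_pos: [0.5321, 0.2239, 0.1085]
tcp_rot: [-0.0, 0.999, 0.037, 0.0]
contact_force: [-0.1, 1.9, 6.0]
gripper_width: 0.0358
```

```bash
python3 -c "
from h import *
p,d=grab('side','e');cv2.imwrite('pics/e_sz.png',cv2.resize(p[210:350,250:410,::-1],None,fx=4.5,fy=4.2,interpolation=cv2.INTER_CUBIC))"; python3 st.py
```

```text
7.4333 [0.5321 0.2239 0.1085] z [ 0.0004 -0.     -1.    ] yaw y -85.72419127295251 [0.0395 1.2596 6.6935] 0.036140434176329284 [ 0.3395  0.0381  1.4923 -0.0002  1.6109  1.8357]
```

View pics/e_sz.png

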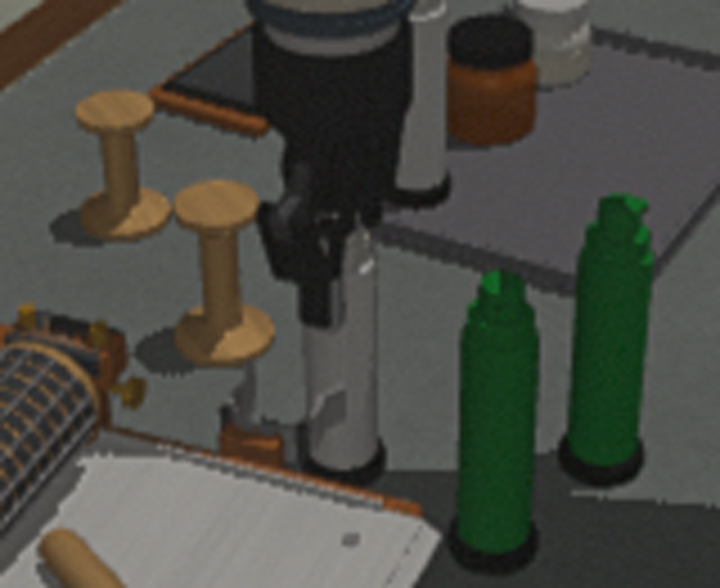

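The bottle is out of the clip, upright in the fingers with its foot at about (345,470) in the zoom. I lift it and carry it over to the empty half of the tray.

Emit:
apply_moves(moves=[{"dx": 0,"dy": 0,"dz": 0.2,"wx": 0,"wy": 0,"wz": 0},{"dx": 0,"dy": 0,"dz": 0.3,"wx": 0,"wy": 0,"wz": 0},{"dx": 0,"dy": 0,"dz": 0.4,"wx": 0,"wy": 0,"wz": 0},{"dx": 0,"dy": -0.2,"dz": 0.3,"wx": 0,"wy": 0,"wz": 0},{"dx": -0.05,"dy": -0.4,"dz": 0.1,"wx": 0,"wy": 0,"wz": 0},{"dx": -0.05,"dy": -0.5,"dz": 0,"wx": 0,"wy": 0,"wz": 0},{"dx": -0.05,"dy": -0.5,"dz": 0,"wx": 0,"wy": 0,"wz": 0},{"dx": -0.05,"dy": -0.5,"dz": 0,"wx": 0,"wy": 0,"wz": 0},{"dx": -0.05,"dy": -0.5,"dz": 0,"wx": 0,"wy": 0,"wz": 0},{"dx": -0.05,"dy": -0.5,"dz": 0,"wx": 0,"wy": 0,"wz": 0},{"dx": -0.05,"dy": -0.5,"dz": 0,"wx": 0,"wy": 0,"wz": 0},{"dx": -0.05,"dy": -0.5,"dz": 0,"wx": 0,"wy": 0,"wz": 0}])

```text
time_s: 8.43
tcp_pos: [0.5155, 0.0591, 0.1606]
tcp_rot: [0.0, 0.999, 0.038, -0.0]
contact_force: [0.6, 0.2, 0.3]
gripper_width: 0.0362
```

Emit:
apply_moves(moves=[{"dx": -0.05,"dy": -0.5,"dz": 0,"wx": 0,"wy": 0,"wz": 0},{"dx": -0.05,"dy": -0.5,"dz": 0,"wx": 0,"wy": 0,"wz": 0},{"dx": -0.05,"dy": -0.5,"dz": 0,"wx": 0,"wy": 0,"wz": 0},{"dx": -0.05,"dy": -0.5,"dz": 0,"wx": 0,"wy": 0,"wz": 0},{"dx": -0.05,"dy": -0.5,"dz": 0,"wx": 0,"wy": 0,"wz": 0},{"dx": -0.05,"dy": -0.5,"dz": 0,"wx": 0,"wy": 0,"wz": 0},{"dx": -0.05,"dy": -0.5,"dz": 0,"wx": 0,"wy": 0,"wz": 0},{"dx": -0.05,"dy": -0.5,"dz": 0,"wx": 0,"wy": 0,"wz": 0},{"dx": -0.05,"dy": -0.5,"dz": 0,"wx": 0,"wy": 0,"wz": 0},{"dx": -0.05,"dy": -0.4,"dz": 0,"wx": 0,"wy": 0,"wz": 0},{"dx": 0,"dy": -0.3,"dz": 0,"wx": 0,"wy": 0,"wz": 0},{"dx": 0,"dy": 0,"dz": 0,"wx": 0,"wy": 0,"wz": 0}])

```text
time_s: 9.43
tcp_pos: [0.4954, -0.1495, 0.1603]
tcp_rot: [0.001, 0.999, 0.036, -0.0]
contact_force: [-0.1, -0.1, 0.3]
gripper_width: 0.0362
```

```bash
python3 -c "
from h import *
p,d=grab('side','f');cv2.imwrite('pics/f_sz.png',cv2.resize(p[150:300,280:440,::-1],None,fx=4.5,fy=4,interpolation=cv2.INTER_CUBIC))"; python3 st.py
```

```text
9.4833 [ 0.4956 -0.1481  0.1602] z [-0.0003 -0.0001 -1.    ] yaw y -85.78271480221497 [-0.6869  0.1659 -1.2116] 0.03655585361097121 [-0.3561 -0.1353  1.5686 -0.0002  1.7086  1.1411]
```

View pics/f_sz.png

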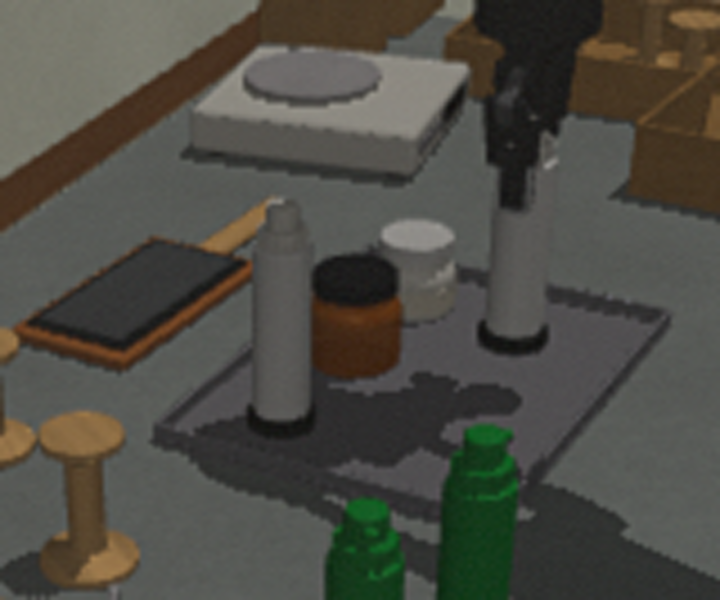

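The empty bottle hangs upright above the free half of the tray. I lower it, slowly at the end.

Emit:
apply_moves(moves=[{"dx": 0,"dy": 0,"dz": -0.2,"wx": 0,"wy": 0,"wz": 0},{"dx": 0,"dy": 0,"dz": -0.2,"wx": 0,"wy": 0,"wz": 0},{"dx": 0,"dy": 0,"dz": -0.2,"wx": 0,"wy": 0,"wz": 0},{"dx": 0,"dy": 0,"dz": -0.2,"wx": 0,"wy": 0,"wz": 0},{"dx": 0,"dy": 0,"dz": -0.15,"wx": 0,"wy": 0,"wz": 0},{"dx": 0,"dy": 0,"dz": -0.1,"wx": 0,"wy": 0,"wz": 0},{"dx": 0,"dy": 0,"dz": -0.05,"wx": 0,"wy": 0,"wz": 0},{"dx": 0,"dy": 0,"dz": -0.03,"wx": 0,"wy": 0,"wz": 0},{"dx": 0,"dy": 0,"dz": 0,"wx": 0,"wy": 0,"wz": 0},{"dx": 0,"dy": 0,"dz": 0,"wx": 0,"wy": 0,"wz": 0}])

```text
time_s: 10.32
tcp_pos: [0.4961, -0.1472, 0.1152]
tcp_rot: [0.0, 0.999, 0.038, 0.0]
contact_force: [0.5, 0.2, -0.4]
gripper_width: 0.0364
```

Emit:
apply_moves(moves=[{"dx": 0,"dy": 0,"dz": -0.03,"wx": 0,"wy": 0,"wz": 0},{"dx": 0,"dy": 0,"dz": -0.03,"wx": 0,"wy": 0,"wz": 0},{"dx": 0,"dy": 0,"dz": 0,"wx": 0,"wy": 0,"wz": 0},{"dx": 0,"dy": 0,"dz": 0,"wx": 0,"wy": 0,"wz": 0}])

```text
time_s: 10.65
tcp_pos: [0.496, -0.1472, 0.1126]
tcp_rot: [0.0, 0.999, 0.038, 0.0]
contact_force: [0.4, -0.2, 0.5]
gripper_width: 0.0364
```

Emit:
apply_moves(moves=[{"dx": 0,"dy": 0,"dz": -0.03,"wx": 0,"wy": 0,"wz": 0},{"dx": 0,"dy": 0,"dz": 0,"wx": 0,"wy": 0,"wz": 0},{"dx": 0,"dy": 0,"dz": 0,"wx": 0,"wy": 0,"wz": 0}])

```text
time_s: 10.9
tcp_pos: [0.4963, -0.1472, 0.1125]
tcp_rot: [0.0, 0.999, 0.038, 0.001]
contact_force: [-0.0, 0.5, 4.9]
gripper_width: 0.0365
```

```bash
python3 st.py
```

```text
10.9 [ 0.4963 -0.1472  0.1125] z [ 0.0017 -0.0005 -1.    ] yaw y -85.66706836587794 [-0.0309  0.4845  4.9345] 0.03650085859987406 [-0.3542 -0.126   1.6444  0.0002  1.6214  1.141 ]
```

The foot is down on the tray floor, with 5 N contact. I release and rise.

Emit:
apply_moves(moves=[{"dx": 0,"dy": 0,"dz": 0,"wx": 0,"wy": 0,"wz": 0},{"dx": 0,"dy": 0,"dz": 0,"wx": 0,"wy": 0,"wz": 0},{"dx": 0,"dy": 0,"dz": 0,"wx": 0,"wy": 0,"wz": 0},{"dx": 0,"dy": 0,"dz": 0,"wx": 0,"wy": 0,"wz": 0},{"dx": 0,"dy": 0,"dz": 0,"wx": 0,"wy": 0,"wz": 0},{"dx": 0,"dy": 0,"dz": 0,"wx": 0,"wy": 0,"wz": 0},{"dx": 0,"dy": 0,"dz": 0,"wx": 0,"wy": 0,"wz": 0},{"dx": 0,"dy": 0,"dz": 0,"wx": 0,"wy": 0,"wz": 0}], claw=1)

```text
time_s: 11.57
tcp_pos: [0.4959, -0.1471, 0.1111]
tcp_rot: [-0.0, 0.999, 0.038, -0.0]
contact_force: [-0.7, 0.5, 0.4]
gripper_width: 0.0856
```

Emit:
apply_moves(moves=[{"dx": 0,"dy": 0,"dz": 0.2,"wx": 0,"wy": 0,"wz": 0},{"dx": 0,"dy": 0,"dz": 0.4,"wx": 0,"wy": 0,"wz": 0},{"dx": 0,"dy": 0,"dz": 0.4,"wx": 0,"wy": 0,"wz": 0},{"dx": 0,"dy": 0,"dz": 0.4,"wx": 0,"wy": 0,"wz": 0},{"dx": 0,"dy": 0,"dz": 0.4,"wx": 0,"wy": 0,"wz": 0},{"dx": 0,"dy": 0,"dz": 0.4,"wx": 0,"wy": 0,"wz": 0},{"dx": 0,"dy": 0,"dz": 0.2,"wx": 0,"wy": 0,"wz": 0}])

```text
time_s: 12.15
tcp_pos: [0.4965, -0.1474, 0.2103]
tcp_rot: [0.001, 0.999, 0.038, 0.002]
contact_force: [-0.3, 0.1, 1.0]
gripper_width: 0.0854
```

```bash
python3 -c "
from h import *
p,d=grab('side','g');cv2.imwrite('pics/g_sz.png',cv2.resize(p[130:300,280:440,::-1],None,fx=4.5,fy=3.5,interpolation=cv2.INTER_CUBIC))"; python3 st.py
```

```text
12.2 [ 0.4968 -0.1475  0.2112] z [ 0.0049 -0.0018 -1.    ] yaw y -85.66795707103606 [0.1093 0.6403 1.0026] 0.08517157611362378 [-0.3542 -0.1363  1.4795 -0.      1.7932  1.141 ]
```

View pics/g_sz.png

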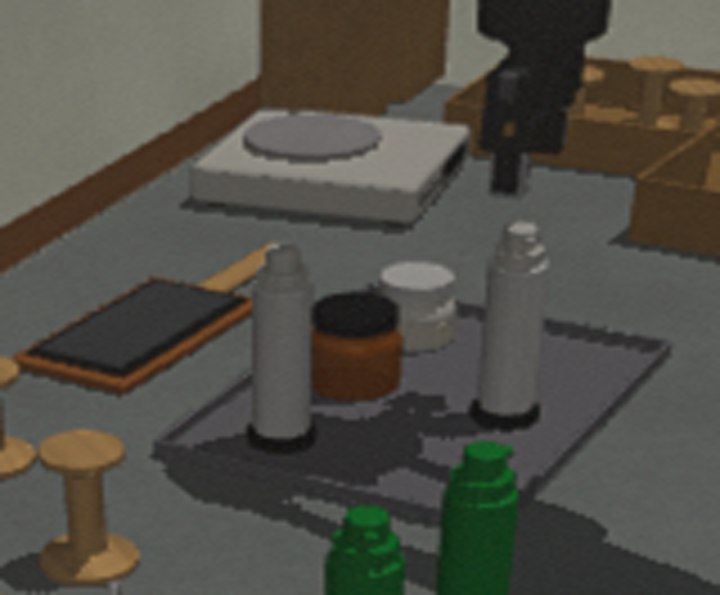

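The empty bottle stands upright on the tray, foot at about (505,410) in the zoom. I fit its position against the release TCP to calibrate, then go to the full bottle.

```bash
python3 - <<'E'
from h import *
from scipy.optimize import least_squares
p,d=load('side','g'); C=cloud('side',d)
def fit(P,r):
    f=least_squares(lambda c:np.hypot(P[:,0]-c[0],P[:,1]-c[1])-r,P[:,:2].mean(0)+[0.005,-.01],loss='soft_l1',f_scale=0.002); return f.x
for x,y in((.496,-.147),(.616,-.051)):
  for z0,z1,r in((.04,.08,.019),(.08,.115,.019),(.115,.147,.019),(.155,.167,.0155)):
    m=(d>0)&(abs(C[...,0]-x)<.03)&(abs(C[...,1]-y)<.03)&(C[...,2]>z0)&(C[...,2]<z1); q=C[m]
    print(z0,fit(q,r),len(q))
E
```

```text
0.04 [ 0.4961 -0.1467] 151
0.08 [ 0.4968 -0.1467] 137
0.115 [ 0.4969 -0.1465] 138
0.155 [ 0.4966 -0.1466] 53
0.04 [ 0.6152 -0.0498] 157
0.08 [ 0.6158 -0.0499] 136
0.115 [ 0.6158 -0.0497] 137
0.155 [ 0.6149 -0.0497] 58
```

Emit:
apply_moves(moves=[{"dx": 0.2,"dy": 0.15,"dz": 0,"wx": 0,"wy": 0,"wz": 0},{"dx": 0.35,"dy": 0.3,"dz": 0,"wx": 0,"wy": 0,"wz": 0},{"dx": 0.4,"dy": 0.35,"dz": 0,"wx": 0,"wy": 0,"wz": 0},{"dx": 0.4,"dy": 0.35,"dz": 0,"wx": 0,"wy": 0,"wz": 0},{"dx": 0.4,"dy": 0.35,"dz": 0,"wx": 0,"wy": 0,"wz": 0},{"dx": 0.4,"dy": 0.3,"dz": 0,"wx": 0,"wy": 0,"wz": 0},{"dx": 0.4,"dy": 0.3,"dz": 0,"wx": 0,"wy": 0,"wz": 0},{"dx": 0.3,"dy": 0.2,"dz": 0,"wx": 0,"wy": 0,"wz": 0},{"dx": 0.1,"dy": 0.1,"dz": 0,"wx": 0,"wy": 0,"wz": 0},{"dx": 0,"dy": 0,"dz": 0,"wx": 0,"wy": 0,"wz": 0},{"dx": 0,"dy": 0,"dz": 0,"wx": 0,"wy": 0,"wz": 0}])

```text
time_s: 13.12
tcp_pos: [0.6136, -0.0509, 0.206]
tcp_rot: [-0.0, 0.999, 0.038, -0.001]
contact_force: [-1.0, -0.5, -1.3]
gripper_width: 0.0854
```

```bash
python3 st.py
```

```text
13.1167 [ 0.6136 -0.0509  0.206 ] z [-0.002  0.    -1.   ] yaw y -85.64290261992687 [-0.9817 -0.4984 -1.3371] 0.08536108149602861 [-0.1379  0.1324  1.2202 -0.0003  1.791   1.3567]
```

Emit:
apply_moves(moves=[{"dx": 0.04,"dy": 0.015,"dz": -0.1,"wx": 0,"wy": 0,"wz": 0},{"dx": 0,"dy": 0,"dz": -0.3,"wx": 0,"wy": 0,"wz": 0},{"dx": 0,"dy": 0,"dz": -0.35,"wx": 0,"wy": 0,"wz": 0},{"dx": 0,"dy": 0,"dz": -0.35,"wx": 0,"wy": 0,"wz": 0},{"dx": 0,"dy": 0,"dz": -0.35,"wx": 0,"wy": 0,"wz": 0},{"dx": 0,"dy": 0,"dz": -0.35,"wx": 0,"wy": 0,"wz": 0},{"dx": 0,"dy": 0,"dz": -0.3,"wx": 0,"wy": 0,"wz": 0},{"dx": 0,"dy": 0,"dz": -0.2,"wx": 0,"wy": 0,"wz": 0},{"dx": 0,"dy": 0,"dz": -0.04,"wx": 0,"wy": 0,"wz": 0},{"dx": 0,"dy": 0,"dz": 0,"wx": 0,"wy": 0,"wz": 0},{"dx": 0,"dy": 0,"dz": 0,"wx": 0,"wy": 0,"wz": 0}])

```text
time_s: 14.03
tcp_pos: [0.6159, -0.0506, 0.1143]
tcp_rot: [0.0, 0.999, 0.038, 0.001]
contact_force: [-0.5, -0.2, 1.1]
gripper_width: 0.0854
```

```bash
python3 st.py
```

```text
14.0333 [ 0.6159 -0.0506  0.1143] z [ 0.0011 -0.0001 -1.    ] yaw y -85.66702714166652 [-0.5391 -0.2132  1.0997] 0.08538099274845862 [-0.137   0.1441  1.3696  0.      1.6268  1.3582]
```

Emit:
apply_moves(moves=[{"dx": 0,"dy": 0,"dz": -0.04,"wx": 0,"wy": 0,"wz": 0},{"dx": 0,"dy": 0,"dz": 0,"wx": 0,"wy": 0,"wz": 0},{"dx": 0,"dy": 0,"dz": 0,"wx": 0,"wy": 0,"wz": 0},{"dx": 0,"dy": 0,"dz": 0,"wx": 0,"wy": 0,"wz": 0},{"dx": 0,"dy": 0,"dz": 0,"wx": 0,"wy": 0,"wz": 0},{"dx": 0,"dy": 0,"dz": 0,"wx": 0,"wy": 0,"wz": 0},{"dx": 0,"dy": 0,"dz": 0,"wx": 0,"wy": 0,"wz": 0},{"dx": 0,"dy": 0,"dz": 0,"wx": 0,"wy": 0,"wz": 0},{"dx": 0,"dy": 0,"dz": 0,"wx": 0,"wy": 0,"wz": 0},{"dx": 0,"dy": 0,"dz": 0,"wx": 0,"wy": 0,"wz": 0}], claw=-1, grip_force=90)

```text
time_s: 14.87
tcp_pos: [0.6159, -0.0507, 0.1128]
tcp_rot: [0.0, 0.999, 0.038, 0.001]
contact_force: [0.7, -1.0, 5.4]
gripper_width: 0.0362
```

```bash
python3 st.py
```

```text
14.8667 [ 0.6159 -0.0507  0.1128] z [ 0.0015 -0.0003 -1.    ] yaw y -85.67163985038492 [ 0.7273 -0.9686  5.4442] 0.03617743330054549 [-0.1371  0.1443  1.372  -0.0001  1.6238  1.3582]
```

Emit:
apply_moves(moves=[{"dx": 0,"dy": 0,"dz": 0.2,"wx": 0,"wy": 0,"wz": 0},{"dx": 0,"dy": 0,"dz": 0.3,"wx": 0,"wy": 0,"wz": 0},{"dx": 0,"dy": 0,"dz": 0.4,"wx": 0,"wy": 0,"wz": 0},{"dx": -0.1,"dy": 0.1,"dz": 0.3,"wx": 0,"wy": 0,"wz": 0},{"dx": -0.2,"dy": 0.2,"dz": 0.1,"wx": 0,"wy": 0,"wz": 0},{"dx": -0.3,"dy": 0.3,"dz": 0,"wx": 0,"wy": 0,"wz": 0},{"dx": -0.3,"dy": 0.4,"dz": 0,"wx": 0,"wy": 0,"wz": 0},{"dx": -0.3,"dy": 0.4,"dz": 0,"wx": 0,"wy": 0,"wz": 0},{"dx": -0.3,"dy": 0.4,"dz": 0,"wx": 0,"wy": 0,"wz": 0},{"dx": -0.3,"dy": 0.4,"dz": 0,"wx": 0,"wy": 0,"wz": 0},{"dx": -0.2,"dy": 0.4,"dz": 0,"wx": 0,"wy": 0,"wz": 0},{"dx": -0.1,"dy": 0.4,"dz": 0,"wx": 0,"wy": 0,"wz": 0}])

```text
time_s: 15.87
tcp_pos: [0.5297, 0.0709, 0.164]
tcp_rot: [-0.0, 0.999, 0.038, -0.0]
contact_force: [-0.1, -0.1, -1.6]
gripper_width: 0.0367
```

Emit:
apply_moves(moves=[{"dx": 0,"dy": 0.4,"dz": 0,"wx": 0,"wy": 0,"wz": 0},{"dx": 0,"dy": 0.4,"dz": 0,"wx": 0,"wy": 0,"wz": 0},{"dx": 0,"dy": 0.4,"dz": 0,"wx": 0,"wy": 0,"wz": 0},{"dx": 0,"dy": 0.4,"dz": 0,"wx": 0,"wy": 0,"wz": 0},{"dx": 0,"dy": 0.4,"dz": 0,"wx": 0,"wy": 0,"wz": 0},{"dx": 0,"dy": 0.4,"dz": 0,"wx": 0,"wy": 0,"wz": 0},{"dx": 0,"dy": 0.4,"dz": 0,"wx": 0,"wy": 0,"wz": 0},{"dx": 0,"dy": 0.4,"dz": 0,"wx": 0,"wy": 0,"wz": 0},{"dx": 0,"dy": 0.2,"dz": 0,"wx": 0,"wy": 0,"wz": 0},{"dx": 0,"dy": 0,"dz": 0,"wx": 0,"wy": 0,"wz": 0},{"dx": 0,"dy": 0,"dz": 0,"wx": 0,"wy": 0,"wz": 0}])

```text
time_s: 16.78
tcp_pos: [0.531, 0.2055, 0.1638]
tcp_rot: [0.0, 0.999, 0.038, -0.0]
contact_force: [-0.1, -0.2, -2.9]
gripper_width: 0.0363
```

```bash
python3 st.py;  python3 -c "
from h import *
p,d=grab('side','i');cv2.imwrite('pics/i_sz.png',cv2.resize(p[190:340,250:410,::-1],None,fx=4.5,fy=4,interpolation=cv2.INTER_CUBIC))"
```

```text
16.7833 [0.531  0.2055 0.1638] z [-0.0006 -0.0006 -1.    ] yaw y -85.60839468382026 [-0.0701 -0.2296 -2.9141] 0.036283724083075154 [ 0.3098  0.0055  1.4273 -0.0004  1.7094  1.8039]
```

View pics/i_sz.png

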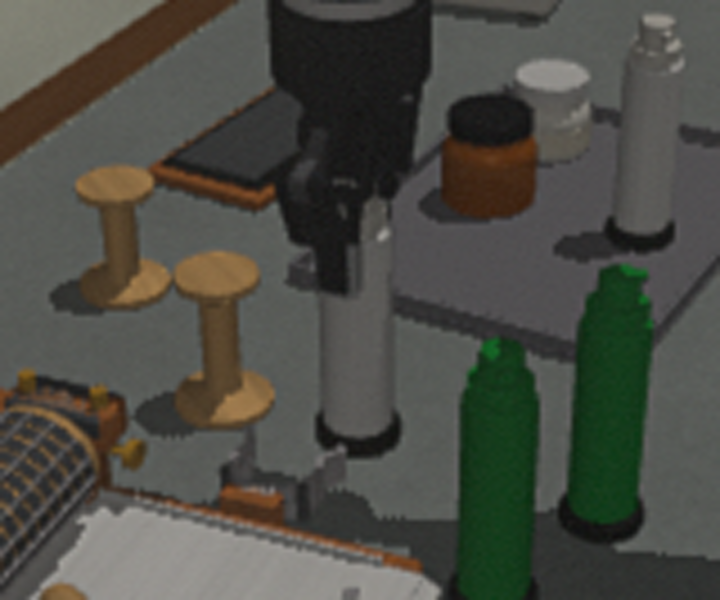

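The full bottle is held upright in front of the clip mouth, and the clip lips show at about (240,465) and (325,480) in the zoom. I lower it to the table.

Emit:
apply_moves(moves=[{"dx": 0.06,"dy": 0,"dz": -0.2,"wx": 0,"wy": 0,"wz": 0},{"dx": 0,"dy": 0,"dz": -0.25,"wx": 0,"wy": 0,"wz": 0},{"dx": 0,"dy": 0,"dz": -0.25,"wx": 0,"wy": 0,"wz": 0},{"dx": 0,"dy": 0,"dz": -0.25,"wx": 0,"wy": 0,"wz": 0},{"dx": 0,"dy": 0,"dz": -0.2,"wx": 0,"wy": 0,"wz": 0},{"dx": 0,"dy": 0,"dz": -0.1,"wx": 0,"wy": 0,"wz": 0},{"dx": 0,"dy": 0,"dz": -0.05,"wx": 0,"wy": 0,"wz": 0},{"dx": 0,"dy": 0,"dz": 0,"wx": 0,"wy": 0,"wz": 0},{"dx": 0,"dy": 0,"dz": 0,"wx": 0,"wy": 0,"wz": 0}])

```text
time_s: 17.58
tcp_pos: [0.5341, 0.2055, 0.1124]
tcp_rot: [-0.0, 0.999, 0.038, 0.0]
contact_force: [0.5, 0.1, -1.2]
gripper_width: 0.0363
```

```bash
python3 st.py
```

```text
17.5833 [0.5341 0.2055 0.1124] z [ 0.0005  0.0002 -1.    ] yaw y -85.6696824281593 [ 0.4747  0.0879 -1.2419] 0.036272377811848645 [0.3079 0.0231 1.5006 0.     1.6172 1.8031]
```

Emit:
apply_moves(moves=[{"dx": -0.01,"dy": 0,"dz": -0.05,"wx": 0,"wy": 0,"wz": 0},{"dx": 0,"dy": 0,"dz": -0.03,"wx": 0,"wy": 0,"wz": 0},{"dx": 0,"dy": 0,"dz": 0,"wx": 0,"wy": 0,"wz": 0},{"dx": 0,"dy": 0,"dz": 0,"wx": 0,"wy": 0,"wz": 0}])

```text
time_s: 17.92
tcp_pos: [0.5335, 0.2055, 0.1089]
tcp_rot: [-0.0, 0.999, 0.038, 0.0]
contact_force: [-0.5, 0.4, -2.8]
gripper_width: 0.0364
```

```bash
python3 st.py
```

```text
17.9167 [0.5335 0.2055 0.1089] z [ 0.0002  0.0001 -1.    ] yaw y -85.66713496178457 [-0.505   0.4359 -2.8005] 0.03639044567368125 [0.3081 0.0233 1.5066 0.     1.6115 1.8033]
```

Emit:
apply_moves(moves=[{"dx": -0.015,"dy": 0.2,"dz": 0,"wx": 0,"wy": 0,"wz": 0},{"dx": -0.015,"dy": 0.2,"dz": 0,"wx": 0,"wy": 0,"wz": 0},{"dx": -0.015,"dy": 0.2,"dz": 0,"wx": 0,"wy": 0,"wz": 0},{"dx": -0.015,"dy": 0.2,"dz": 0,"wx": 0,"wy": 0,"wz": 0},{"dx": -0.015,"dy": 0.2,"dz": 0,"wx": 0,"wy": 0,"wz": 0},{"dx": -0.015,"dy": 0.2,"dz": 0,"wx": 0,"wy": 0,"wz": 0},{"dx": -0.015,"dy": 0.2,"dz": 0,"wx": 0,"wy": 0,"wz": 0},{"dx": -0.007,"dy": 0.1,"dz": 0,"wx": 0,"wy": 0,"wz": 0},{"dx": 0,"dy": 0,"dz": 0,"wx": 0,"wy": 0,"wz": 0}])

```text
time_s: 18.67
tcp_pos: [0.5288, 0.2667, 0.1088]
tcp_rot: [-0.0, 0.999, 0.038, 0.0]
contact_force: [0.2, 0.5, -0.5]
gripper_width: 0.0362
```

```bash
python3 st.py
```

```text
18.6667 [0.5288 0.2667 0.1088] z [ 0.      0.0005 -1.    ] yaw y -85.59463033751034 [ 0.2336  0.4917 -0.4918] 0.03621540704473593 [0.4094 0.0782 1.45   0.0005 1.6131 1.9033]
```

Emit:
apply_moves(moves=[{"dx": -0.007,"dy": 0.1,"dz": 0,"wx": 0,"wy": 0,"wz": 0},{"dx": -0.007,"dy": 0.1,"dz": 0,"wx": 0,"wy": 0,"wz": 0},{"dx": -0.007,"dy": 0.1,"dz": 0,"wx": 0,"wy": 0,"wz": 0},{"dx": -0.007,"dy": 0.1,"dz": 0,"wx": 0,"wy": 0,"wz": 0},{"dx": -0.007,"dy": 0.1,"dz": 0,"wx": 0,"wy": 0,"wz": 0},{"dx": -0.007,"dy": 0.1,"dz": 0,"wx": 0,"wy": 0,"wz": 0}])

```text
time_s: 19.17
tcp_pos: [0.5275, 0.287, 0.109]
tcp_rot: [0.003, 0.999, 0.037, -0.0]
contact_force: [-0.5, -17.2, 3.6]
gripper_width: 0.0364
```

Emit:
apply_moves(moves=[{"dx": -0.007,"dy": 0.1,"dz": 0,"wx": 0,"wy": 0,"wz": 0},{"dx": -0.007,"dy": 0.1,"dz": 0,"wx": 0,"wy": 0,"wz": 0},{"dx": -0.007,"dy": 0.1,"dz": 0,"wx": 0,"wy": 0,"wz": 0},{"dx": 0,"dy": 0.04,"dz": 0,"wx": 0,"wy": 0,"wz": 0},{"dx": 0,"dy": 0,"dz": 0,"wx": 0,"wy": 0,"wz": 0},{"dx": 0,"dy": 0,"dz": 0,"wx": 0,"wy": 0,"wz": 0}])

```text
time_s: 19.67
tcp_pos: [0.5265, 0.3035, 0.1088]
tcp_rot: [-0.0, 0.999, 0.038, 0.0]
contact_force: [-0.1, -1.5, -0.0]
gripper_width: 0.0362
```

```bash
python3 st.py
```

```text
19.6667 [0.5265 0.3035 0.1088] z [ 0.0001  0.0006 -1.    ] yaw y -85.64608546007982 [-0.0796 -1.5237 -0.0171] 0.03617108033203461 [0.4666 0.1191 1.4064 0.0004 1.6157 1.9615]
```

It snapped in: the force rose to 17 N and fell back to 1.5 N. I push the last millimetre, set the foot down, and check tilt.

Emit:
apply_moves(moves=[{"dx": 0,"dy": 0.03,"dz": -0.02,"wx": 0,"wy": 0,"wz": 0},{"dx": 0,"dy": 0,"dz": -0.01,"wx": 0,"wy": 0,"wz": 0},{"dx": 0,"dy": 0,"dz": 0,"wx": 0,"wy": 0,"wz": 0},{"dx": 0,"dy": 0,"dz": 0,"wx": 0,"wy": 0,"wz": 0}])

```text
time_s: 20.0
tcp_pos: [0.5268, 0.3038, 0.1088]
tcp_rot: [0.0, 0.999, 0.038, 0.001]
contact_force: [-2.2, -3.4, 4.5]
gripper_width: 0.0362
```

```bash
python3 st.py; cat > bf.py <<'E'
from h import *
import sys
from scipy.optimize import least_squares
p,d=grab('side',sys.argv[1]); C=cloud('side',d)
cv2.imwrite(f'pics/{sys.argv[1]}_z.png',cv2.resize(p[190:340,250:410,::-1],None,fx=4.5,fy=4,interpolation=cv2.INTER_CUBIC))
def fit(P,r):
    f=least_squares(lambda c:np.hypot(P[:,0]-c[0],P[:,1]-c[1])-r,P[:,:2].mean(0)+[0.005,-.01],loss='soft_l1',f_scale=0.002); return f.x
x,y=.526,.304
for z0,z1,r in((.04,.085,.019),(.113,.123,.019),(.123,.147,.019),(.152,.163,.0155),(.168,.182,.011)):
    m=(d>0)&(abs(C[...,0]-x)<.03)&(abs(C[...,1]-y)<.03)&(C[...,2]>z0)&(C[...,2]<z1)&(np.ptp(p.astype(int),axis=2)<30)&(p.max(2)>62); q=C[m]
    if len(q)>5: print(z0,fit(q,r),len(q),q[:,2].max())
E
python3 bf.py j
```

```text
20.0 [0.5268 0.3038 0.1088] z [ 0.0011 -0.0007 -1.    ] yaw y -85.68977876056786 [-2.1975 -3.4288  4.5381] 0.036240912771162696 [ 0.4678  0.1199  1.4055 -0.0011  1.6154  1.9633]
0.04 [0.5266 0.3054] 17 0.08466305843106481
0.113 [0.5274 0.3092] 37 0.12243507958074171
0.123 [0.5264 0.3056] 85 0.14683836666344244
0.152 [0.5262 0.3041] 41 0.16298678961927274
```

View pics/j_z.png

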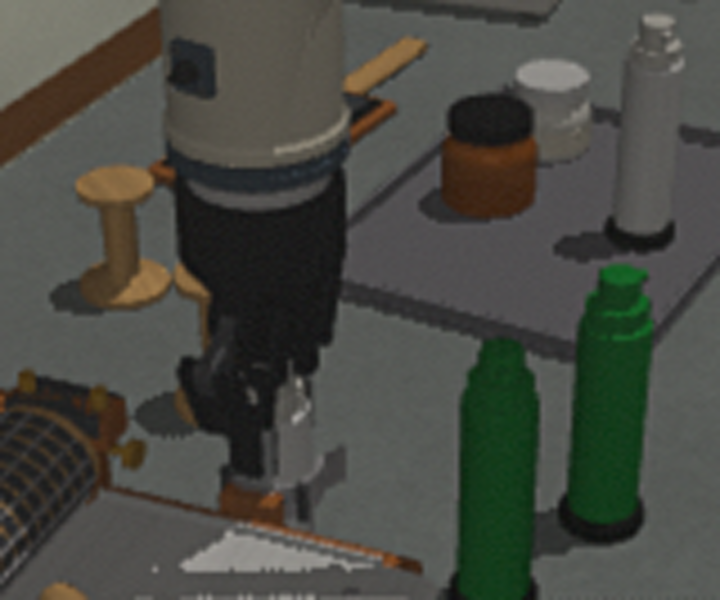

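The bottle is home and its foot is on the table, with 4.5 N supporting it. I release and rise straight up.

Emit:
apply_moves(moves=[{"dx": 0,"dy": 0,"dz": 0,"wx": 0,"wy": 0,"wz": 0},{"dx": 0,"dy": 0,"dz": 0,"wx": 0,"wy": 0,"wz": 0},{"dx": 0,"dy": 0,"dz": 0,"wx": 0,"wy": 0,"wz": 0},{"dx": 0,"dy": 0,"dz": 0,"wx": 0,"wy": 0,"wz": 0},{"dx": 0,"dy": 0,"dz": 0,"wx": 0,"wy": 0,"wz": 0},{"dx": 0,"dy": 0,"dz": 0,"wx": 0,"wy": 0,"wz": 0},{"dx": 0,"dy": 0,"dz": 0,"wx": 0,"wy": 0,"wz": 0},{"dx": 0,"dy": 0,"dz": 0,"wx": 0,"wy": 0,"wz": 0}], claw=1)

```text
time_s: 20.72
tcp_pos: [0.5265, 0.3043, 0.1075]
tcp_rot: [-0.0, 0.999, 0.038, -0.0]
contact_force: [-0.3, 0.6, -0.4]
gripper_width: 0.085
```

Emit:
apply_moves(moves=[{"dx": 0,"dy": 0,"dz": 0.2,"wx": 0,"wy": 0,"wz": 0},{"dx": 0,"dy": 0,"dz": 0.4,"wx": 0,"wy": 0,"wz": 0},{"dx": 0,"dy": 0,"dz": 0.5,"wx": 0,"wy": 0,"wz": 0},{"dx": 0,"dy": 0,"dz": 0.5,"wx": 0,"wy": 0,"wz": 0},{"dx": 0,"dy": 0,"dz": 0.5,"wx": 0,"wy": 0,"wz": 0},{"dx": 0,"dy": 0,"dz": 0.5,"wx": 0,"wy": 0,"wz": 0},{"dx": 0,"dy": 0,"dz": 0.5,"wx": 0,"wy": 0,"wz": 0},{"dx": 0,"dy": 0,"dz": 0.5,"wx": 0,"wy": 0,"wz": 0},{"dx": 0,"dy": 0,"dz": 0.4,"wx": 0,"wy": 0,"wz": 0},{"dx": 0,"dy": 0,"dz": 0,"wx": 0,"wy": 0,"wz": 0},{"dx": 0,"dy": 0,"dz": 0,"wx": 0,"wy": 0,"wz": 0}])

```text
time_s: 21.63
tcp_pos: [0.5269, 0.3044, 0.269]
tcp_rot: [-0.001, 0.999, 0.038, 0.001]
contact_force: [0.1, -0.1, 0.1]
gripper_width: 0.0852
```

```bash
python3 st.py; python3 bf.py k; python3 - <<'E'
from h import *
p,d=load('side','k'); C=cloud('side',d); p0,d0=load('side','a'); C0=cloud('side',d0)
for nm,x,y,z0,z1 in(('empty top',.4966,-.147,.15,.2),('jar_a',.61,-.156,.05,.12),('jar_b',.603,-.251,.05,.12),('bob_a',.648,.148,.09,.13),('full home top',.526,.304,.168,.2)):
  for t,CC,dd in(('0',C0,d0),('1',C,d)):
    m=(dd>0)&(abs(CC[...,0]-x)<.045)&(abs(CC[...,1]-y)<.045)&(CC[...,2]>z0)&(CC[...,2]<z1); q=CC[m]
    if len(q): print(nm,t,(q.min(0)+q.max(0))[:2]/2,np.percentile(q[:,2],97))
E
```

```text
21.6333 [0.5269 0.3044 0.269 ] z [ 0.0026  0.0013 -1.    ] yaw y -85.67106094137068 [ 0.122  -0.0546  0.076 ] 0.08520386743526076 [0.468  0.1258 1.1156 0.     1.8973 1.9633]
0.04 [0.5266 0.3052] 16 0.08309292211154025
0.113 [0.5259 0.3044] 65 0.12286973855931224
0.123 [0.5261 0.3043] 156 0.14693705987370914
0.152 [0.5262 0.3037] 87 0.16285334392169243
0.168 [0.5262 0.3044] 89 0.18186993244032632
empty top 1 [ 0.4962 -0.1395] 0.18571494725423773
jar_a 0 [ 0.6071 -0.1504] 0.08493162570404685
jar_a 1 [ 0.6083 -0.1507] 0.08497356712740543
jar_b 0 [ 0.6024 -0.248 ] 0.07315670396577106
jar_b 1 [ 0.6011 -0.2476] 0.07340693751711017
bob_a 0 [0.6477 0.1508] 0.107484426229703
bob_a 1 [0.6481 0.1512] 0.10771564755946066
full home top 0 [0.5242 0.3073] 0.18191817399207927
full home top 1 [0.5251 0.3038] 0.18192868976797485
```

View pics/k_z.png

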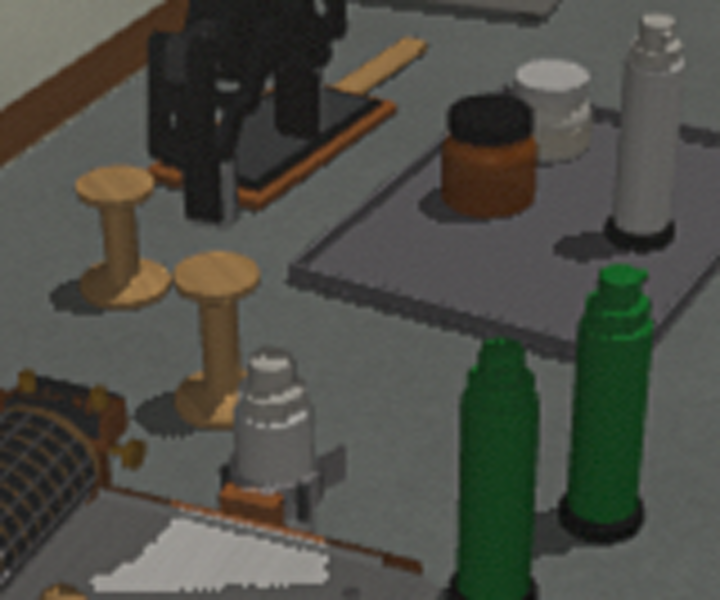

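The full bottle sits at (0.526, 0.304), within 1 mm of where the empty one stood in the clip. Its top is at 0.182, as before, and it is upright. The empty bottle stands on the tray, and the jars and bobbin A are where they were. The gripper is clear of everything, so I hand in.

```bash
python3 -c "
from h import *
print(bot.finish_job())"
```

```text
the job is handed in; nothing more can be done
None
```

The job is handed in at about 21.6 s. The empty bottle stands upright on the free half of the tray, and the full bottle is pressed home in the clip with its foot on the table.

**First grip:** my first grip caught the pump collar, with an opening of 32 mm instead of the expected 38 mm. The camera showed the fingertips about 33 mm higher than the reported TCP and overhang imply, so I opened and regripped 31 mm lower.

**Checks on the bottles:**
- **Full bottle:** the last side view puts its axis at (0.526, 0.304). That is within about 1 mm of where the empty one stood in the clip, and its top is at the same height.
- **Pressing in:** the force peaked at about 17 N, more than the stated 7 N, then fell back as it snapped in.
- **Empty bottle:** it stands at about (0.497, -0.147), near the middle of the free half.

**Checks on the rest:** the jars and bobbin A measured within about 1.5 mm of their starting places. I only looked at bobbin B and the hand carder, which seemed unmoved, and did not check the brush after the start. The gripper was open and clear of everything, with no contact force.

No measured opening ever matched the 38 mm bottle exactly. Both grips on the bottle bodies read about 36 mm, but they held firmly.

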